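# Sweep used cassettes onto the drop flap and dump them with the plunger

### The job

First take the brown bottle off the waste station's deck and stand it on the cork coaster; then, without the robot touching the contaminated cassettes, sweep all four with the squeegee onto the flap at the end of the deck and press the spring plunger fully down to its stop until they have all slid into the catch bin. Let the plunger come up again, leave the squeegee standing on its rubber mat, and disturb nothing else on the table.

Things in the scene. Friction and masses are not known exactly. Their poses are not given: they have to be found in the camera images.
- station: fixed waste station, 200 x 440 mm, 175 mm high; origin on the table under its middle, z up, y the sweeping direction, x across. Steel deck, top at 150 mm, from y -160 (open end, no rim) to y 40 mm, where the flap begins. Long rims: inner faces at x -88 and 88 mm, tops 25 mm above the deck, running on past the flap
- flap_hinge (a point): middle of the hinge line between deck and flap, at deck height (station x 0, y 40, z 150 mm). The level steel flap reaches from here to y 150 mm, where a gate wall (inner face y 154, top 25 mm above the deck) stops things. Pressing the plunger swings the flap's outer end down 63 degrees: what lies on it slides over a steel chute under the gate into the bin
- bin (a point): centre of the floor of the grey open catch bin under and beyond the flap (station x 0, y 152, z 5 mm); inside 180 mm across (x), y 30 to 275 mm, side walls 45 mm high
- plunger (a joint): travel of the plunger in m: 0 up, 0.030 fully down on its stop. Its spring pushes back with 10 N at the top and 16 N at the stop, and lifts plunger and flap again when let go. The flap follows the plunger in proportion
- plunger_head (a point): top centre of the plunger's black mushroom head, 50 mm diameter, 238 mm above the table when up; it moves straight down. It tops a fixed column (44 mm diameter, 185 mm high) outside the rim, at station x -135, y 100 mm
- bottle_center (a point): brown small bottle with white cap, body 46 mm diameter up to about 75 mm with a narrower neck above, 105 mm high, 0.12 kg; point on its axis half-way up (52.5 mm above its underside); local z up the bottle. It starts standing on the deck among the cassettes
- coaster: round cork coaster, 90 mm diameter, 6 mm thick, fixed on the table; origin at the centre of its underside
- mat: dark rubber mat, 190 x 100 x 3 mm, fixed on the table; origin at the centre of its underside, local x along its length
- squeegee_grip (a point): hand squeegee, 0.2 kg, standing on the mat: a foot 150 mm long (local x), 36 mm deep (local y), 36 mm high, with an upright grip ridge on top 100 mm long (local x), 24 mm thick (local y), its top 81 mm above the foot's underside. The point is in the ridge, 60 mm above the foot's underside; local z up
- cassette_0_center (a point): used cassette, white plastic block 60 (local x) x 30 (local y) x 20 mm, about 0.04 kg, slides easily, lying flat on the deck; point at its centre, about half-way up, 9 mm above its underside
- cassette_1_center (a point): used cassette, white plastic block 60 (local x) x 30 (local y) x 20 mm, about 0.04 kg, slides easily, lying flat on the deck; point at its centre, about half-way up, 9 mm above its underside
- cassette_2_center (a point): used cassette, white plastic block 60 (local x) x 30 (local y) x 20 mm, about 0.04 kg, slides easily, lying flat on the deck; point at its centre, about half-way up, 9 mm above its underside
- cassette_3_center (a point): used cassette, white plastic block 60 (local x) x 30 (local y) x 20 mm, about 0.04 kg, slides easily, lying flat on the deck; point at its centre, about half-way up, 9 mm above its underside
- vial: bystander: standing glass vial, 23 mm diameter, 76 mm high; origin at the centre of its underside
- timer: bystander: white square timer with buttons, 66 x 66 x 19 mm; origin at the centre of its underside
- wash_bottle: bystander: white bottle with red cap, 52 mm diameter, 120 mm high; origin at the centre of its underside
There are look-alikes about, which are no part of the job. Leave any blue or orange look-alike of the part that bears bottle_center alone.

How it is judged:
By the outcome, as a careful person would: the job done as asked, in the order asked, and still so for the second after the job is handed in, with the robot touching nothing.
It also fails if it takes over 72 s, if anything falls off the work surface, if the arm or the gripper's body presses on something with over 40 N, if the wrist force passes 120 N, or if a joint passes its speed limit or range.

### The arm

A 6-joint arm with a two-finger parallel gripper is mounted at the origin on a cart in front of the work surface, level with it; the furniture and walls round the work are solid. World frame = base frame: x ahead of the robot, y to its left, z up, the work surface at z = 0. Lengths are in m, angles in degrees, forces in N, time in s.
With the tool pointing down it reaches from about 0.4 to 0.825 m from the base axis. Payload 7 kg.
Tool frame: the origin (TCP) lies at the centre of the arm's flange, where the gripper is bolted on; the fingertips stand 178 mm ahead of it and the grasp point (between the pads) lies ahead of it (ctrl.grip_depth is the z of the grasp point in the tool frame, in m); z points along the fingers, x is the direction in which the jaws open and shut, and the axes are right-handed (so a half turn about z gives the same grasp; the last joint's range is limited). The gripper opens to 88 mm and grips with 3 to 60 N. Pads are 19 mm wide; open, the fingers measure 130 mm over their backs; the gripper's body (78 mm by 193 mm) begins 47 mm behind the grasp point.
Start: joints at [16.507, 20.546, 0.682, 0, -70.136, -16.507], TCP at [0.675, -0, 0.405] pointing down, gripper open.
Joint ranges: [-176.03, 176.03], [-82.01, 121.73], [-58.28, 71.71], [-173.87, 95.51], [-174.79, -0.11], [-173.66, 173.66]. Speed limits (degrees/s): [136.94, 136.94, 172.46, 180, 180, 180].

### API

Orientations are given as [roll, pitch, yaw] about the fixed x, y, z axes, in that order (R = Rz(yaw) Ry(pitch) Rx(roll)).
In Python, from plant import ctrl gives the robot as it stands.
- The arm moves only by the tool carry_out, never from a script. Its arguments are lists of equal length, an entry for each row: "linear": the shift along the tool's x, y, z in cm, a list of three; "twist": the turn about the tool's z in degrees. In form: {"linear": [[tx, ty, tz], ...], "twist": [twist, ...]}. A call has 1 to 12 rows; each row is the pose to reach, as a shift and turn from the pose measured when the call began, along the tool's axes at that moment; what a row does not reach only later rows make up. A row lasts 1/12 s, in which the tool goes at most 41.7 mm and 7.16 degrees, less where a joint would pass 70% of its speed; a pose out of reach is approached as far as the arm can. A call with a gripper value outside its range is refused whole. "fingers" is the gripper's target within -1 to 1 (fully open at 1, half-way at 0, shut at -1), set as the call begins (left out, the last holds). The fingers move at their own pace and stop on an object; the grip force is fixed at half the most. Time passes only in rows, so rows that repeat a pose let the fingers close. It gives the time, the measured TCP pose, the force and the opening at its end, in the units of the state.
- ctrl.get_obs(): the state, without advancing time (a new reading comes with each control period).
- ctrl.snapshot(name): name is "scene" or "side" or "wrist"; returns the picture (420x560x3 uint8, blue, green, red); there is no depth.
- ctrl.camera_params(name): a dict with "fovy" (degrees; the focal length in pixels is half the picture's height over the tangent of half this angle, whatever the lens; pixels are square), "cx", "cy" (the principal point, pixels), "eye" and "rotation" of the camera in the world; the wrist camera has in their place "T_tool_cam" (4x4, takes a point from camera to tool coordinates, whose origin is the TCP and whose axes are the tool frame's). Camera axes: x right, y down, z forward; pixel columns grow to the right and rows downward; lengths in m; the calibration is good to about 2 mm. A picture is of the moment at which its call begins: read the wrist's pose just before it. camera_params takes no time and is no camera call.
- ctrl.close_job(): hands the job in, once; it reports no verdict.
The state is a dict: "clock": time; "joint_pos": joint angles; "qvel": joint speeds; "tau": joint torques, N m; "tool_pos": TCP position; "orientation": TCP orientation; "force": force on the tool from outside, world axes, zero at the start; "moment": the same for the moment, N m; "opening": finger opening in m.
Only numpy, scipy, OpenCV 4.12 (cv2) and the standard library are available. Lean on these libraries where they do the work, as an engineer would, in place of code of your own. Each camera call takes 0.05 s, during which the arm holds its last target.

## Working session

There is one attempt and no reset: what is moved stays moved. The work goes in short steps, Python scripts to look and compute and a tool call to move; the robot and the scene stay as the last step left them, time stands still between calls to the robot, and variables do not carry over. Pictures are saved under pics/ and viewed, and the job is handed in when it is done.

Besides the shell and the picture viewer there is one more tool, called after "Call:" as name(argument=value, ...), one argument or row to a line, values as JSON. carry_out: Moves the arm, as the interface text tells. Its arguments: {"type":"object","properties":{"linear":{"type":"array","items":{"type":"array","items":{"type":"number"}}},"twist":{"type":"array","items":{"type":"number"}},"fingers":{"type":"number"}},"required":["linear","twist"]}

```bash
ls; mkdir -p pics; python3 - <<'E'
from plant import ctrl
import cv2
print(ctrl.get_obs(), ctrl.grip_depth)
for n in ("scene","side","wrist"):
    cv2.imwrite(f"pics/{n}0.png",ctrl.snapshot(n)); print(n,ctrl.camera_params(n))
E
```

```text
pics
{'clock': 0.0, 'joint_pos': array([ 1.65064137e+01,  2.05901393e+01,  6.34500175e-01, -2.08291686e-02,
       -7.01364011e+01, -1.65075543e+01]), 'qvel': array([ 0.07939037,  0.0594985 ,  0.03407693, -0.03292279,  0.05094806,
       -0.04809312]), 'tau': array([-8.00930356e-04, -5.82726967e+01,  2.93058443e+01,  6.99745238e+00,
        6.93249181e-03, -2.06530804e-04]), 'tool_pos': array([ 6.74801672e-01, -5.39318970e-06,  4.03740369e-01]), 'orientation': array([-1.79992619e+02, -9.38107378e-02,  1.79991760e+02]), 'force': array([0.16454036, 0.33146   , 0.70149858]), 'moment': array([ 0.05949477, -0.00810527, -0.02724373]), 'opening': 0.08730074023712621} 0.1593
scene {'fovy': 48.54171335360402, 'cx': 287.7612886357552, 'cy': 205.88947650265274, 'eye': array([ 0.07375057, -0.75487663,  0.97339091]), 'rotation': array([-1.33348420e+02, -1.29812707e-01, -3.47623064e+01])}
side {'fovy': 54.45730508451437, 'cx': 284.1944561288753, 'cy': 212.5051351380224, 'eye': array([-0.07732405, -0.50645778,  0.85818548]), 'rotation': array([-131.32328822,   -0.59975927,  -51.77858863])}
wrist {'fovy': 64.78557788058802, 'cx': 273.2254863787213, 'cy': 214.04262746392595, 'T_tool_cam': array([[ 9.99999959e-01,  2.81543483e-04,  4.85264850e-05,
         7.62686530e-04],
       [-2.83137881e-04,  9.53975087e-01,  2.99885732e-01,
        -8.14011863e-02],
       [ 3.81378159e-05, -2.99885734e-01,  9.53975128e-01,
         1.98547769e-02],
       [ 0.00000000e+00,  0.00000000e+00,  0.00000000e+00,
         1.00000000e+00]])}
```

View pics/scene0.png

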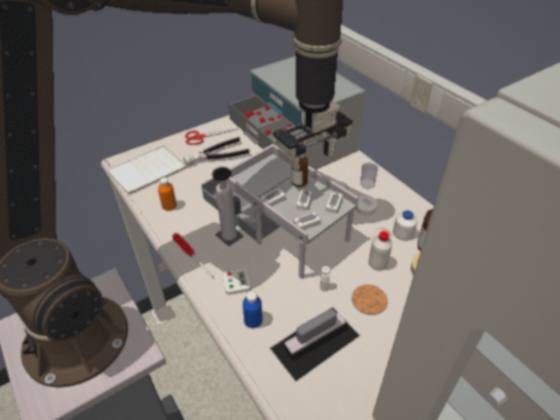

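View pics/side0.png

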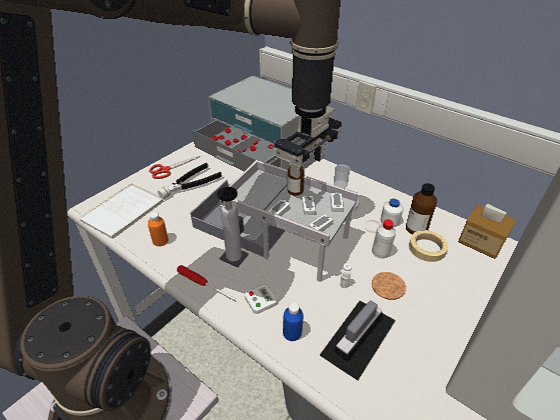

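View pics/wrist0.png

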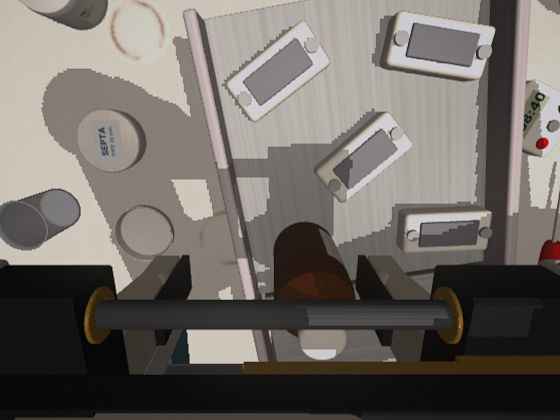

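Bottle candidates in the side view are:
- brown on the deck at (296,180)
- large brown with a black cap at (422,210)
- blue at (292,322)
- orange at (158,230)
- white with a red cap (wash bottle) at (384,240)
- white with a blue cap at (391,213)

My choice is the brown one with the white cap standing on the deck.

```bash
cat > h.py <<'E'
import numpy as np, cv2
from scipy.spatial.transform import Rotation as Ro
from plant import ctrl
def tool(o=None):
    o=o or ctrl.get_obs(); T=np.eye(4); T[:3,:3]=Ro.from_euler('xyz',o['orientation'],degrees=True).as_matrix(); T[:3,3]=o['tool_pos']; return T
def cam(n,Tt=None):
    p=ctrl.camera_params(n); f=210/np.tan(np.radians(p['fovy']/2))
    K=np.array([[f,0,p['cx']],[0,f,p['cy']],[0,0,1]])
    if n=='wrist': T=(tool() if Tt is None else Tt)@p['T_tool_cam']
    else:
        T=np.eye(4); r=p['rotation']; r=np.asarray(r)
        T[:3,:3]=Ro.from_euler('xyz',r,degrees=True).as_matrix() if r.shape==(3,) else r; T[:3,3]=p['eye']
    return K,T
def ray(C,uv):
    K,T=C; d=T[:3,:3]@np.linalg.solve(K,[uv[0],uv[1],1]); return T[:3,3],d/np.linalg.norm(d)
def onz(C,uv,z):
    o,d=ray(C,uv); return o+d*(z-o[2])/d[2]
def tri(C1,u1,C2,u2):
    A=[];b=[]
    for C,u in((C1,u1),(C2,u2)):
        o,d=ray(C,u); P=np.eye(3)-np.outer(d,d); A.append(P); b.append(P@o)
    x=np.linalg.lstsq(np.vstack(A),np.hstack(b),rcond=None)[0]
    return x,[np.linalg.norm(A[i]@x-b[i])*1000 for i in(0,1)]
def proj(C,p):
    K,T=C; q=T[:3,:3].T@(np.asarray(p)-T[:3,3]); q=K@q; return q[:2]/q[2]
E
python3 - <<'E'
from h import *
for n in('scene','side'):
    im=cv2.imread(f'pics/{n}0.png'); C=cam(n); print(n,proj(C,[.675,0,.405]),proj(C,[0.675,0,.227]))
    r=(190,130,200,150) if n=='scene' else (180,140,200,150)
    a=im[r[1]:r[1]+r[3],r[0]:r[0]+r[2]]; cv2.imwrite(f'pics/{n}0c.png',cv2.resize(a,None,fx=4,fy=4,interpolation=cv2.INTER_CUBIC))
a=cv2.imread('pics/side0.png')[255:405,220:420]; cv2.imwrite('pics/side0d.png',cv2.resize(a,None,fx=4,fy=4,interpolation=cv2.INTER_CUBIC))
E
```

```text
scene [314.34333054 100.15607777] [311.51021095 160.5194618 ]
side [310.38958946 105.63988338] [306.88810743 166.85048741]
```

View pics/scene0c.png

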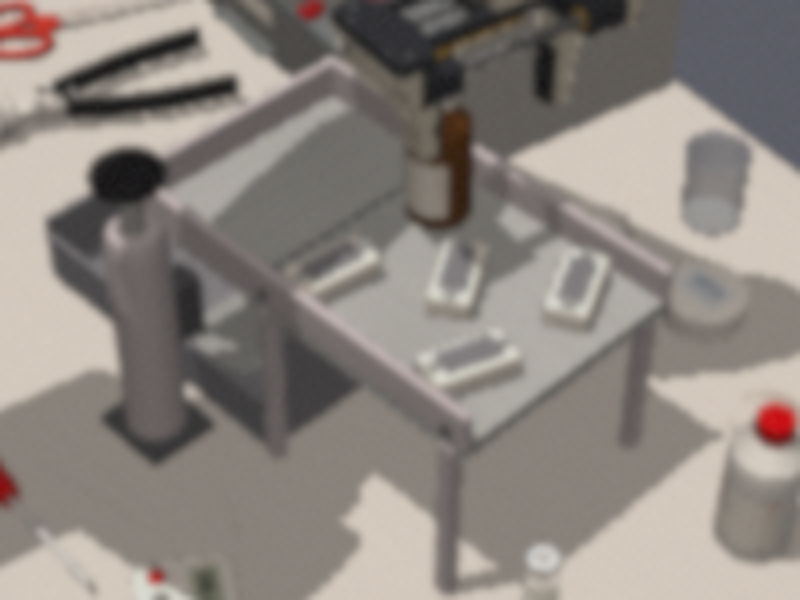

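View pics/side0c.png

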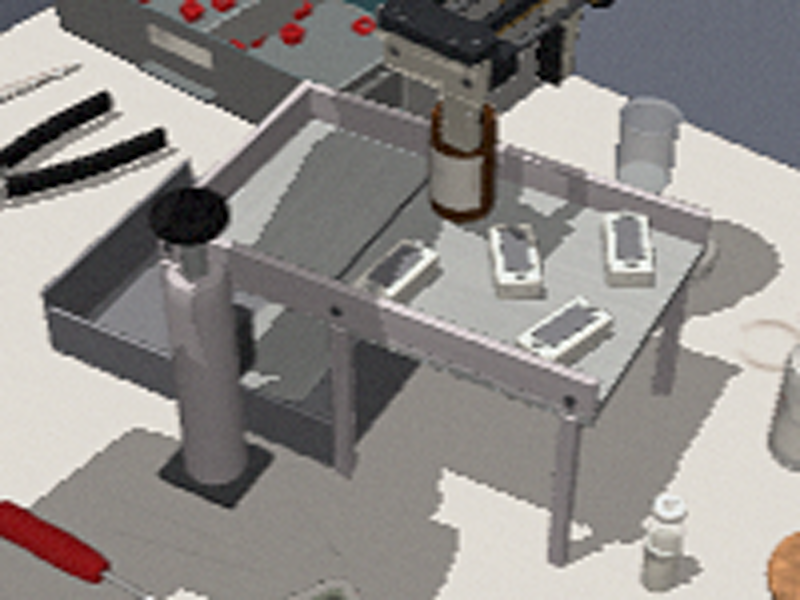

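View pics/side0d.png

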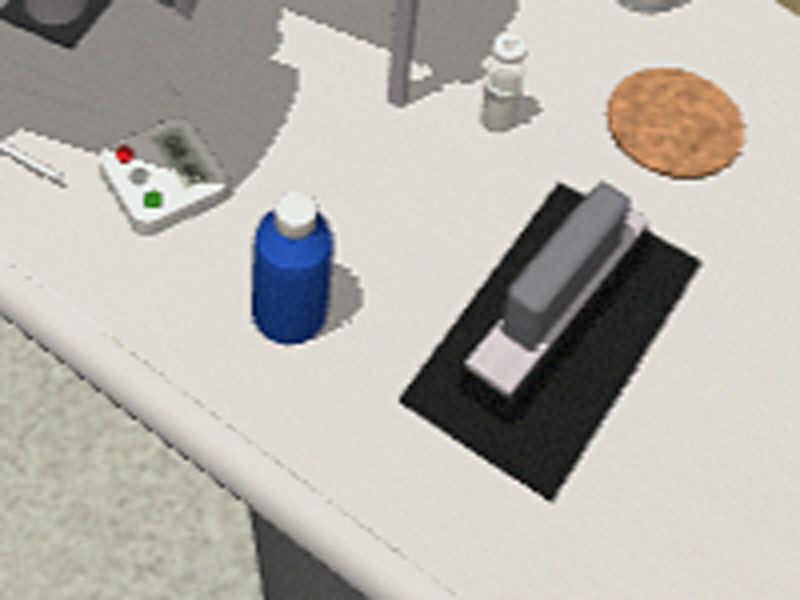

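```bash
python3 - <<'E'
from h import *
np.set_printoptions(precision=4,suppress=True)
S=cam('side');A=cam('scene')
def s(p,z):print('side',p,z,onz(S,(180+p[0]/4,140+p[1]/4),z))
def d(p,z):print('sided',p,z,onz(S,(220+p[0]/4,255+p[1]/4),z))
def a(p,z):print('scene',p,z,onz(A,(190+p[0]/4,130+p[1]/4),z))
s((597,385),.175);s((710,212),.175);s((305,85),.175);s((345,278),.15);s((430,185),.15);s((189,210),.236);
a((468,415),.175);a((668,272),.175);a((332,60),.175);a((128,172),.236)
d((557,183),.003);d((702,262),.003);d((553,500),.003);d((402,400),.003);d((676,123),.006)
# ridge top corners, vial
d((605,184),.084);d((630,200),.084);d((512,292),.084);d((540,310),.084);d((509,45),.076)
# wrist: cassettes corners
W=cam('wrist'); im=cv2.imread('pics/wrist0.png')
g=cv2.cvtColor(im,cv2.COLOR_BGR2HSV)
m=((g[...,2]>170)&(g[...,1]<35)).astype('uint8')*255
cv2.imwrite('pics/m.png',m)
m=cv2.morphologyEx(m,cv2.MORPH_CLOSE,np.ones((9,9)))
for c in cv2.findContours(m,0,2)[0]:
    if cv2.contourArea(c)>3000:
        r=cv2.minAreaRect(c);b=cv2.boxPoints(r)
        P=np.array([onz(W,q,.17) for q in b]);print(r,'ctr',P.mean(0),[np.linalg.norm(P[i]-P[i-1]) for i in(1,2)],np.degrees(np.arctan2(*(P[1]-P[0])[1::-1])))
E
```

```text
side (597, 385) 0.175 [ 0.5377 -0.1678  0.175 ]
side (710, 212) 0.175 [ 0.7238 -0.1356  0.175 ]
side (305, 85) 0.175 [0.6659 0.1748 0.175 ]
side (345, 278) 0.15 [0.5397 0.0305 0.15  ]
side (430, 185) 0.15 [0.6546 0.0486 0.15  ]
side (189, 210) 0.236 [0.4535 0.0801 0.236 ]
scene (468, 415) 0.175 [ 0.5403 -0.1651  0.175 ]
scene (668, 272) 0.175 [ 0.7191 -0.1371  0.175 ]
scene (332, 60) 0.175 [0.6689 0.1745 0.175 ]
scene (128, 172) 0.236 [0.4538 0.0771 0.236 ]
sided (557, 183) 0.003 [ 0.5447 -0.2719  0.003 ]
sided (702, 262) 0.003 [ 0.549  -0.3714  0.003 ]
sided (553, 500) 0.003 [ 0.3612 -0.3769  0.003 ]
sided (402, 400) 0.003 [ 0.3587 -0.2795  0.003 ]
sided (676, 123) 0.006 [ 0.6335 -0.3096  0.006 ]
sided (605, 184) 0.084 [ 0.5025 -0.3162  0.084 ]
sided (630, 200) 0.084 [ 0.5016 -0.3329  0.084 ]
sided (512, 292) 0.084 [ 0.4075 -0.3118  0.084 ]
sided (540, 310) 0.084 [ 0.4074 -0.3295  0.084 ]
sided (509, 45) 0.076 [ 0.5651 -0.214   0.076 ]
((534.0, 107.5), (215.0, 50.0), 90.0) ctr [ 0.5117 -0.077   0.17  ] [np.float64(0.028223443081381524), np.float64(0.13144467084405087)] -179.96755211045587
((247.0, 146.5), (293.0, 494.0), 90.0) ctr [ 0.6907 -0.047   0.17  ] [np.float64(0.27834504266195903), np.float64(0.1909689757861044)] -179.96755211045593
```

View pics/m.png

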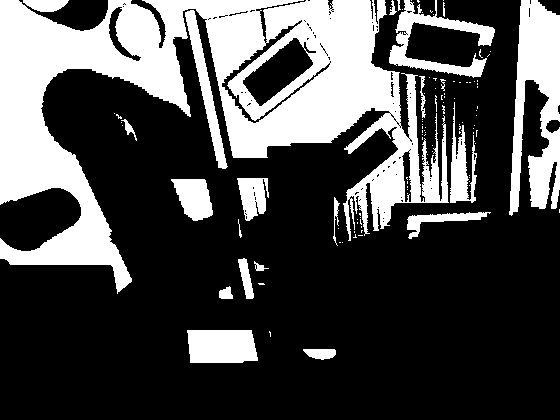

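```bash
python3 - <<'E'
from h import *
np.set_printoptions(precision=4,suppress=True)
S=cam('side');A=cam('scene');W=cam('wrist')
O=np.array([.604,.005]);t=np.radians(9.2);R=np.array([[np.cos(t),-np.sin(t)],[np.sin(t),np.cos(t)]])
st=lambda p:R.T@(p[:2]-O)*1000
for n,uv in dict(A=(278,72),B=(441,44),C=(364,157),D=(447,228)).items():
    p=onz(W,uv,.17);print(n,p,st(p))
p=onz(S,(180+462/4,140+204/4),.15);print('bot',p,st(p))
p=onz(A,(190+438/4,130+212/4),.15);print('bot',p,st(p))
for x,y in((-.088,-.16),(.088,-.16),(-.088,.04),(.088,.04),(-.088,.154),(.088,.154)):
    w=R@[x,y]+O; print(x,y,w,proj(S,[*w,.15]),proj(A,[*w,.15]),proj(W,[*w,.15]))
E
```

```text
A [ 0.671  -0.1031  0.17  ] [  48.8298 -117.4027]
B [ 0.5758 -0.1182  0.17  ] [ -47.5128 -117.1369]
C [ 0.6154 -0.0526  0.17  ] [  2.052  -58.6721]
D [ 0.5543 -0.004   0.17  ] [-50.495   -0.9887]
bot [0.6515 0.0178 0.15  ] [48.9451  5.0671]
bot [0.6505 0.017  0.15  ] [47.8642  4.3808]
-0.088 -0.16 [ 0.5427 -0.167 ] [329.2543 242.2976] [307.9738 241.0167] [492.566  -40.0383]
0.088 -0.16 [ 0.7164 -0.1389] [355.9753 201.9946] [355.6426 205.9409] [204.7353  13.26  ]
-0.088 0.04 [0.5107 0.0304] [259.1164 215.1795] [253.035  200.0429] [483.1501 261.0107]
0.088 0.04 [0.6845 0.0586] [291.1206 179.9948] [300.6363 170.5733] [259.8627 293.078 ]
-0.088 0.154 [0.4925 0.1429] [223.2101 201.2968] [225.7485 179.6925] [479.4989 377.7489]
0.088 0.154 [0.6662 0.1711] [257.5607 168.6107] [273.0529 152.8379] [281.5158 402.9859]
```

Crops show the brown bottle on the deck at side crop (462,160), and the wrist view shows its white cap at (322,345). The scene and side views agree on (0.651, 0.017), and the gripper is already nearly above it. First I centre over it.

Call:
carry_out(
  linear=[
    [1.2, 0.9, 0],
    [2.4, 1.75, 0],
    [2.4, 1.75, 0],
    [2.4, 1.75, 0],
    [2.4, 1.75, 0],
  ],
  twist=[0, 0, 0, 0, 0],
  fingers=1,
)

```text
clock: 0.57
tool_pos: [0.6511, 0.0175, 0.404]
orientation: [-180.0, -0.1, -180.0]
force: [-0.4, -0.2, 1.1]
opening: 0.0876
```

```bash
python3 - <<'E'
from h import *
np.set_printoptions(precision=4,suppress=True)
for n in("side","wrist"):
    im=ctrl.snapshot(n); cv2.imwrite(f'pics/{n}1.png',im)
im=cv2.imread('pics/side1.png')
cv2.imwrite('pics/side1c.png',cv2.resize(im[100:250,220:420],None,fx=4,fy=4,interpolation=cv2.INTER_CUBIC))
o=ctrl.get_obs();print(o['tool_pos'],o['orientation'],o['clock'])
W=cam('wrist');print(proj(W,[.651,.0175,.255]),proj(W,[.651,.0175,.225]))
S=cam('side');p=onz(S,(383,250),0);print('wash',p, onz(S,(391,222),0),'vial',onz(S,(346,285),0))
E
```

```text
[0.6512 0.0173 0.4038] [-179.9858   -0.0772  179.9841] 0.6667
[271.5    302.0105] [271.7066 270.8269]
wash [ 0.7456 -0.2338 -0.    ] [ 0.8689 -0.1963  0.    ] vial [ 0.5692 -0.2176  0.    ]
```

View pics/wrist1.png

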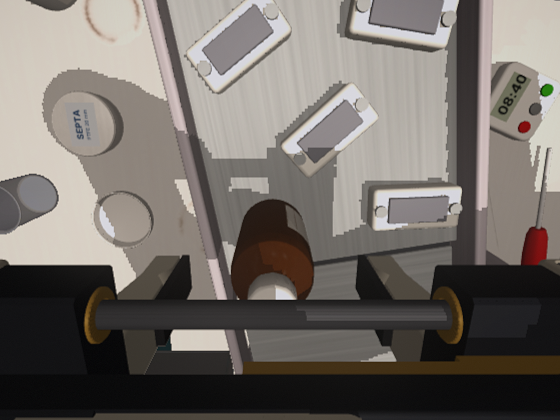

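View pics/side1c.png

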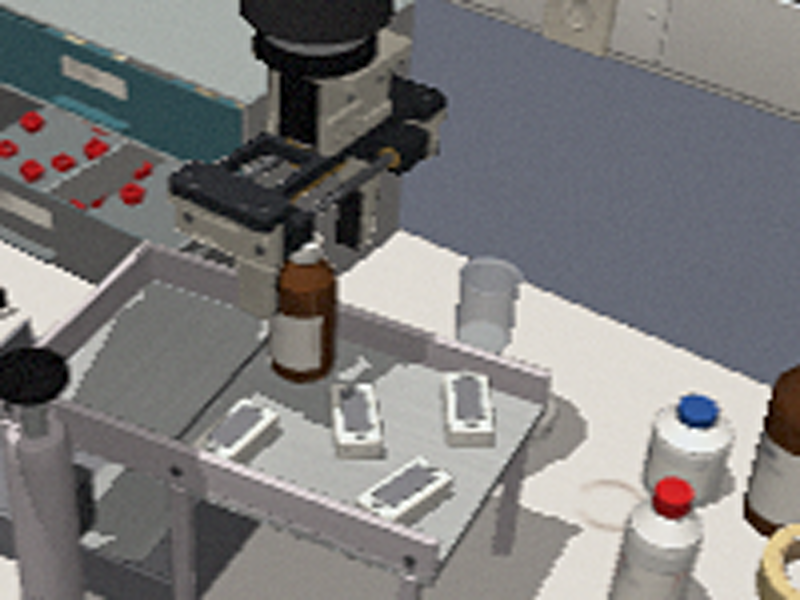

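```bash
python3 - <<'E'
from h import *
S=cam('side');
print(onz(S,(220+311/4,100+245/4),.255),onz(S,(220+303/4,100+366/4),.15), onz(S,(220+303/4,100+380/4),.15))
W=cam('wrist');
for dy in(-.023,.0,.023): print(proj(W,[.651,.0175+dy,.15]))
E
```

```text
[0.64717492 0.01097831 0.255     ] [0.65014799 0.01592879 0.15      ] [0.63771313 0.00655744 0.15      ]
[271.97960195 194.53070052]
[272.01410216 224.3944747 ]
[272.04673458 252.64147264]
```

Wrist view: bottle axis at column 272 against 272 predicted, with the white cap at (272,285). Descend and grip.

Call:
carry_out(
  linear=[
    [0, 0, 1.5],
    [0, 0, 2.6],
    [0, 0, 3.2],
    [0, 0, 3.2],
    [0, 0, 3.2],
  ],
  twist=[0, 0, 0, 0, 0],
)

```text
clock: 1.08
tool_pos: [0.6513, 0.0171, 0.3714]
orientation: [-180.0, -0.1, 180.0]
force: [0.8, 0.3, 0.6]
opening: 0.088
```

Call:
carry_out(
  linear=[
    [0, 0, 0],
    [0, 0, 0],
    [0, 0, 0],
    [0, 0, 0],
    [0, 0, 0],
    [0, 0, 0],
    [0, 0, 0],
    [0, 0, 0],
  ],
  twist=[0, 0, 0, 0, 0, 0, 0, 0],
  fingers=-1,
)

```text
clock: 1.75
tool_pos: [0.6513, 0.0171, 0.3714]
orientation: [-180.0, -0.1, 180.0]
force: [-0.7, -0.4, 1.7]
opening: 0.0444
```

Call:
carry_out(
  linear=[
    [0, 0, -1.0],
    [0, 0, -3],
    [0, 0, -5],
    [0, 0, -7],
    [0, 0, -8],
    [0, 0, -8],
    [0, 0, -8],
  ],
  twist=[0, 0, 0, 0, 0, 0, 0],
)

```text
clock: 2.33
tool_pos: [0.6513, 0.0173, 0.4514]
orientation: [-180.0, -0.1, 180.0]
force: [-0.1, -1.1, -1.9]
opening: 0.0441
```

```bash
python3 - <<'E'
from h import *
for n in("side","scene"):
    im=cv2.imread(f'pics/{n}0.png').copy(); g=cv2.cvtColor(im,cv2.COLOR_BGR2HSV)
    m=((g[...,0]>5)&(g[...,0]<18)&(g[...,1]>80)).astype('uint8'); m[:270]=0
    for c in cv2.findContours(cv2.morphologyEx(m,3,np.ones((3,3))),0,2)[0]:
        if cv2.contourArea(c)>300:
            C=cam(n); P=np.array([onz(C,q[0],.006) for q in c]); (x,y),r=cv2.minEnclosingCircle((P[:,:2]*1000).astype('float32')); print(n,x,y,r)
o=ctrl.get_obs();print(o['tool_pos'],o['opening'],o['force'])
E
```

```text
side -47.899173736572266 114.85590362548828 67.9601821899414
side 74.68411254882812 -45.771881103515625 70.74032592773438
side 634.9786376953125 -307.0914001464844 45.59540557861328
side -6.690174102783203 412.2237243652344 120.02812194824219
scene 634.5826416015625 -307.3198547363281 44.246742248535156
[0.65131195 0.01725349 0.45143869] 0.04413932982244168 [-0.06324808 -1.07511728 -1.93155692]
```

Call:
carry_out(
  linear=[
    [0.1, -1.5, 0],
    [0.2, -4.5, 0],
    [0.4, -8, 0],
    [0.6, -11.5, 0],
    [0.8, -15, 0],
    [1.0, -18.5, 0],
    [1.2, -22, 0],
    [1.4, -25.5, 0],
    [1.5, -28.5, 0],
    [1.6, -31, 0],
    [1.65, -32.2, 0],
    [1.65, -32.45, 0],
  ],
  twist=[0, 0, 0, 0, 0, 0, 0, 0, 0, 0, 0, 0],
)

```text
clock: 3.33
tool_pos: [0.6338, -0.31, 0.4492]
orientation: [180.0, -0.3, 179.8]
force: [-0.4, 0.6, -0.9]
opening: 0.0443
```

```bash
python3 - <<'E'
from h import *
for n in("side",'scene'):
    im=ctrl.snapshot(n); cv2.imwrite(f'pics/{n}2.png',im)
o=ctrl.get_obs();print(o['tool_pos'],o['orientation'],o['opening'],o['force'])
cv2.imwrite('pics/side2c.png',cv2.resize(cv2.imread('pics/side2.png')[180:330,300:500],None,fx=4,fy=4,interpolation=cv2.INTER_CUBIC))
E
```

```text
[ 0.6343035  -0.30788121  0.44992156] [179.96075275  -0.23491794 179.89377783] 0.044358384546927344 [-0.82201596 -0.24212198 -1.16960239]
```

View pics/side2c.png

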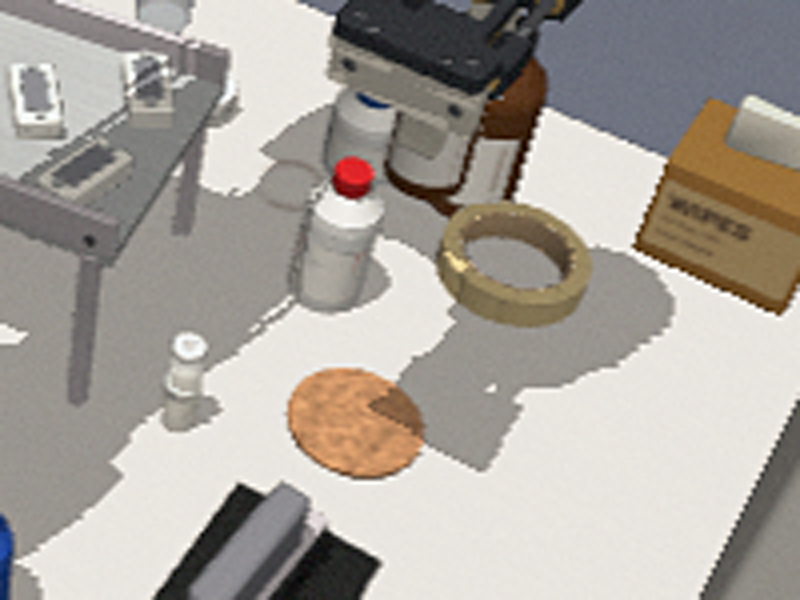

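View pics/scene2.png

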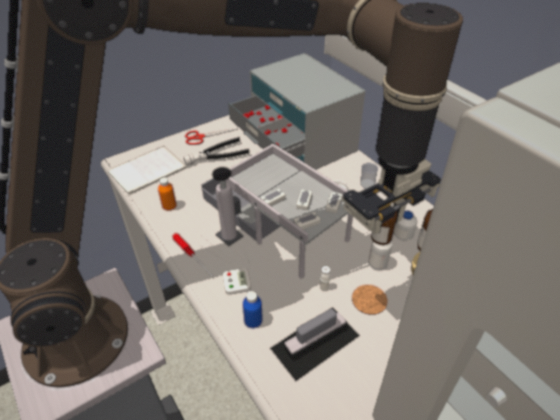

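```bash
python3 - <<'E'
from h import *
S=cam('side');A=cam('scene')
for p in((450,400),(490,320),(545,225)): print(onz(S,p,0))
print('wash base',onz(S,(300+331/4,180+293/4),0),'captop',onz(S,(300+354/4,180+170/4),.12))
o=ctrl.get_obs();print(o['tool_pos'],o['orientation'])
E
```

```text
[ 0.44523723 -0.54972918  0.        ]
[ 0.69846098 -0.55292697  0.        ]
[ 1.15800697 -0.5768707   0.        ]
wash base [ 0.73361254 -0.23929998  0.        ] captop [ 0.730559   -0.23533613  0.12      ]
[ 0.6343035  -0.30788121  0.44992156] [179.96075275  -0.23491794 179.89377783]
```

Call:
carry_out(
  linear=[
    [-0.05, 0.05, 0],
    [-0.05, 0.05, 0],
    [-0.05, 0.05, 2],
    [-0.05, 0.05, 5],
    [-0.05, 0.05, 8],
    [-0.05, 0.05, 11],
    [-0.05, 0.05, 14],
    [-0.05, 0.05, 16.5],
    [-0.05, 0.05, 18.5],
    [-0.05, 0.05, 19],
    [-0.05, 0.05, 19],
    [-0.05, 0.05, 19],
  ],
  twist=[6, 12, 18, 20, 20, 20, 20, 20, 20, 20, 20, 20],
)

```text
clock: 4.43
tool_pos: [0.6346, -0.3066, 0.2609]
orientation: [-179.9, -0.2, 160.0]
force: [1.3, -0.6, -0.1]
opening: 0.0441
```

```bash
python3 - <<'E'
from h import *
for n in("side",):
    im=ctrl.snapshot(n); cv2.imwrite(f'pics/{n}3.png',im)
o=ctrl.get_obs();print(o['tool_pos'],o['orientation'],o['opening'],o['force'])
cv2.imwrite('pics/side3c.png',cv2.resize(cv2.imread('pics/side3.png')[180:330,300:500],None,fx=4,fy=4,interpolation=cv2.INTER_CUBIC))
E
```

```text
[ 0.63483358 -0.30687723  0.2617101 ] [-1.79952667e+02 -9.83722347e-02  1.59953978e+02] 0.04451747282559378 [ 0.12893977  0.33316652 -0.24227457]
```

View pics/side3c.png

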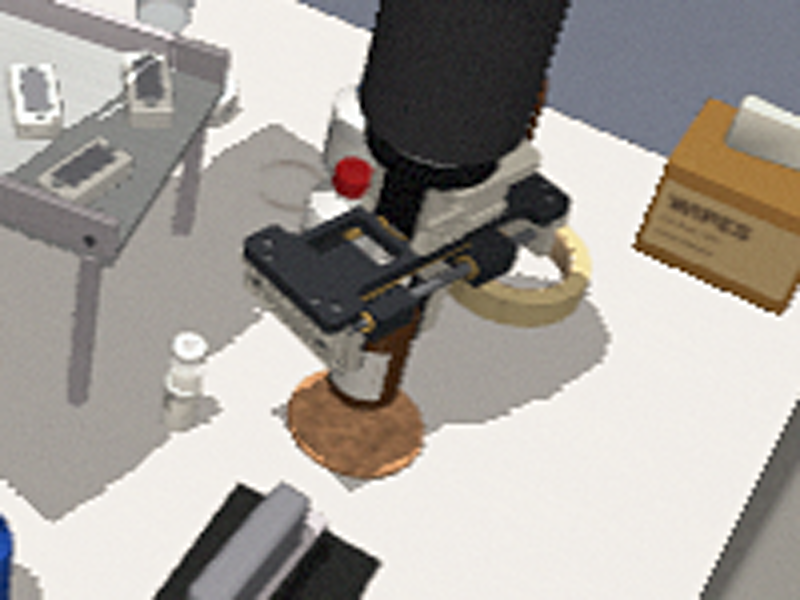

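The bottle hangs over the coaster, about 34 mm up (crop (362,390)), and is clear of its neighbours. Lower it.

Call:
carry_out(
  linear=[
    [0, 0, 1.2],
    [0, 0, 2.2],
    [0, 0, 2.9],
    [0, 0, 3.2],
    [0, 0, 3.35],
    [0, 0, 3.4],
    [0, 0, 3.4],
    [0, 0, 3.4],
  ],
  twist=[0, 0, 0, 0, 0, 0, 0, 0],
)

```text
clock: 5.15
tool_pos: [0.6349, -0.307, 0.2278]
orientation: [-180.0, -0.1, 160.0]
force: [0.3, 1.2, -1.1]
opening: 0.044
```

Call:
carry_out(
  linear=[
    [0, 0, 0.1],
    [0, 0, 0.15],
    [0, 0, 0.15],
    [0, 0, 0.15],
  ],
  twist=[0, 0, 0, 0],
)

```text
clock: 5.48
tool_pos: [0.6351, -0.3071, 0.2274]
orientation: [-179.9, -0.0, 160.0]
force: [-2.8, 1.3, 5.5]
opening: 0.0439
```

Contact. Release and rise.

Call:
carry_out(
  linear=[
    [0, 0, 0],
    [0, 0, 0],
    [0, 0, 0],
    [0, 0, 0],
    [0, 0, 0],
    [0, 0, 0],
    [0, 0, 0],
  ],
  twist=[0, 0, 0, 0, 0, 0, 0],
  fingers=1,
)

```text
clock: 6.07
tool_pos: [0.6351, -0.3071, 0.2273]
orientation: [-179.9, -0.0, 160.0]
force: [-0.1, 0.3, -0.8]
opening: 0.0849
```

Call:
carry_out(
  linear=[
    [0, 0, -0.5],
    [0, 0, -2],
    [0, 0, -5],
    [0, 0, -8.5],
    [0, 0, -12],
    [0, 0, -13.5],
    [0, 0, -14],
    [0, 0, -14],
  ],
  twist=[0, 0, 0, 0, 0, 0, 0, 0],
)

```text
clock: 6.73
tool_pos: [0.6353, -0.307, 0.3697]
orientation: [-180.0, 0.2, 160.0]
force: [0.1, 0.8, -0.2]
opening: 0.0879
```

```bash
python3 - <<'E'
from h import *
for n in("side","scene"):
    im=ctrl.snapshot(n); cv2.imwrite(f'pics/{n}4.png',im)
o=ctrl.get_obs();print(o['tool_pos'],o['orientation'],o['opening'],o['force'])
cv2.imwrite('pics/side4c.png',cv2.resize(cv2.imread('pics/side4.png')[230:380,280:480],None,fx=4,fy=4,interpolation=cv2.INTER_CUBIC))
cv2.imwrite('pics/scene4c.png',cv2.resize(cv2.imread('pics/scene4.png')[250:400,240:440],None,fx=4,fy=4,interpolation=cv2.INTER_CUBIC))
E
```

```text
[ 0.63477141 -0.30679477  0.36634625] [-1.79962556e+02 -9.48258609e-02  1.59951691e+02] 0.08791066558890831 [-1.12777851 -0.01509098 -0.86352291]
```

View pics/side4c.png

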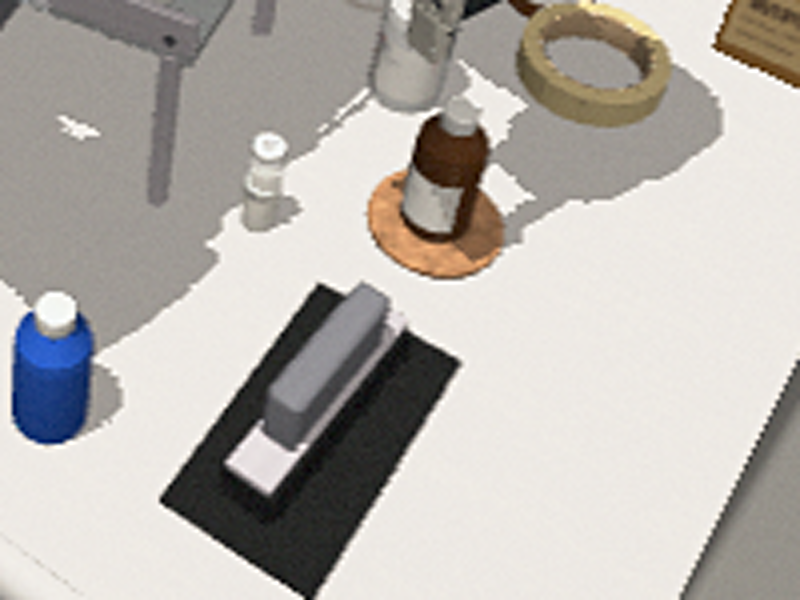

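View pics/scene4c.png

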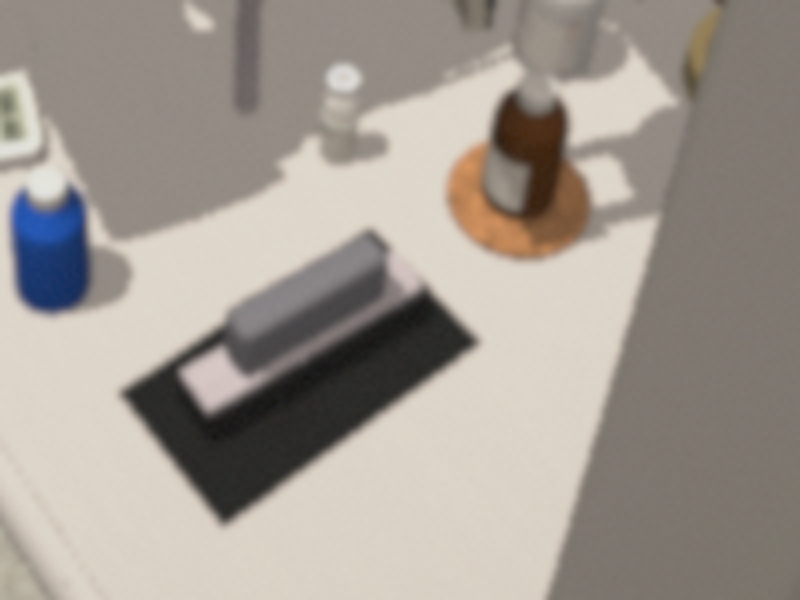

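```bash
python3 - <<'E'
from h import *
np.set_printoptions(precision=4,suppress=True)
S=cam('side');A=cam('scene')
for p,z in (((268,383),.084),((300,407),.084),((362,284),.084),((388,300),.084),((225,463),.039),((268,495),.039),((409,318),.039)): print('s',p,onz(S,(280+p[0]/4,230+p[1]/4),z))
for p,z in (((228,320),.084),((370,231),.084),((388,248),.084),((248,348),.084),((180,375),.039),((210,416),.039),((427,284),.039)): print('a',p,onz(A,(240+p[0]/4,250+p[1]/4),z))
E
```

```text
s (268, 383) [ 0.411  -0.3071  0.084 ]
s (300, 407) [ 0.409  -0.3285  0.084 ]
s (362, 284) [ 0.5014 -0.3149  0.084 ]
s (388, 300) [ 0.5009 -0.332   0.084 ]
s (225, 463) [ 0.3806 -0.3039  0.039 ]
s (268, 495) [ 0.379  -0.3327  0.039 ]
s (409, 318) [ 0.5308 -0.3381  0.039 ]
a (228, 320) [ 0.4055 -0.3156  0.084 ]
a (370, 231) [ 0.5046 -0.3148  0.084 ]
a (388, 248) [ 0.5059 -0.3294  0.084 ]
a (248, 348) [ 0.4043 -0.3356  0.084 ]
a (180, 375) [ 0.38   -0.3065  0.039 ]
a (210, 416) [ 0.3794 -0.3363  0.039 ]
a (427, 284) [ 0.5308 -0.3397  0.039 ]
```

Both views show the bottle upright and centred on the coaster. Next, the squeegee.

Call:
carry_out(
  linear=[
    [1, -0.5, 0],
    [3, -1.5, 0],
    [5.5, -2.5, 0],
    [8, -3.6, 0],
    [10.5, -4.8, 0],
    [13, -6, 0],
    [15, -6.8, 0],
    [16, -7.3, 0],
    [16.4, -7.5, 0],
    [16.4, -7.5, 0],
    [16.4, -7.5, 0],
    [16.4, -7.5, 0],
  ],
  twist=[6, 13, 20, 27, 34, 41, 48, 55, 62, 69, 72, 72],
)

```text
clock: 7.83
tool_pos: [0.4544, -0.3209, 0.3651]
orientation: [-179.7, -0.0, 87.8]
force: [-0.8, -0.1, -0.2]
opening: 0.0879
```

```bash
python3 - <<'E'
from h import *
np.set_printoptions(precision=4,suppress=True)
o=ctrl.get_obs(); im=ctrl.snapshot('wrist'); cv2.imwrite('pics/wrist5.png',im)
print(o['tool_pos'],o['orientation'],o['joint_pos'])
C=cam('wrist',tool(o)); print(C[1])
for p in ([.405,-.309,.084],[.505,-.309,.084],[.505,-.333,.084],[.405,-.333,.084]): print(proj(C,p))
E
```

```text
[ 0.4544 -0.3209  0.3651] [-179.7475   -0.0473   87.7962] [-15.0567  11.2259 -17.6507   0.0114 -61.3801 -77.1524]
[[ 0.0382  0.9547  0.2953  0.3722]
 [ 0.9993 -0.0368 -0.0102 -0.3177]
 [ 0.0011  0.2954 -0.9554  0.3456]
 [ 0.      0.      0.      1.    ]]
[285.5467 154.9934]
[288.659  270.3448]
[261.2063 271.3073]
[254.9764 156.1743]
```

View pics/wrist5.png

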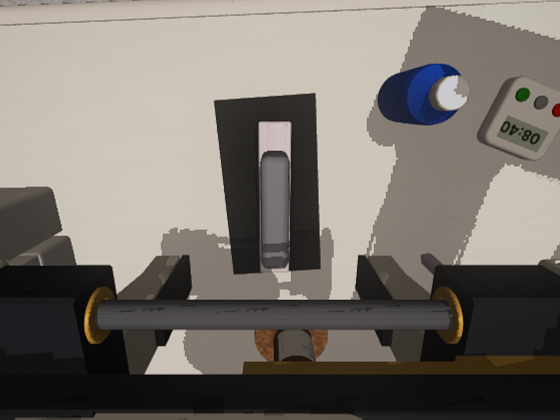

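```bash
python3 - <<'E'
from h import *
S=cam('side');A=cam('scene')
print(onz(S,(292.5,335),0),onz(A,(253,321),0), tri(S,(294,308),A,(251.5,296)))
E
```

```text
[ 3.61360790e-01 -1.97524138e-01 -1.11022302e-16] [ 0.36384129 -0.19369077  0.        ] (array([ 0.3641166 , -0.19642821,  0.10395721]), [np.float64(0.2523384663747147), np.float64(0.2523384663747998)])
```

Ridge seen at u 260–289, v 152–270, aligned with the jaws to within a degree. Descend to TCP z 0.223.

Call:
carry_out(
  linear=[
    [0.2, 0, 2],
    [0.2, 0, 5],
    [0.2, 0, 8],
    [0.2, 0, 10.5],
    [0.2, 0, 12.5],
    [0.2, 0, 13.7],
    [0.2, 0, 14.2],
    [0.2, 0, 14.2],
    [0.2, 0, 14.2],
  ],
  twist=[0, 0, 0, 0, 0, 0, 0, 0, 0],
)

```text
clock: 8.63
tool_pos: [0.4543, -0.3188, 0.2232]
orientation: [-179.7, -0.0, 88.1]
force: [-0.6, -0.1, 0.3]
opening: 0.0875
```

Call:
carry_out(
  linear=[
    [0, 0, 0],
    [0, 0, 0],
    [0, 0, 0],
    [0, 0, 0],
    [0, 0, 0],
    [0, 0, 0],
    [0, 0, 0],
    [0, 0, 0],
    [0, 0, 0],
    [0, 0, 0],
  ],
  twist=[0, 0, 0, 0, 0, 0, 0, 0, 0, 0],
  fingers=-1,
)

```text
clock: 9.47
tool_pos: [0.4543, -0.3188, 0.2232]
orientation: [-179.7, -0.0, 88.1]
force: [0.6, -0.0, 0.6]
opening: 0.0268
```

Call:
carry_out(
  linear=[
    [0, 0, 0],
    [0, 0, 0],
    [0, 0, 0],
    [0, 0, 0],
  ],
  twist=[0, 0, 0, 0],
)

```text
clock: 9.8
tool_pos: [0.4542, -0.3188, 0.2231]
orientation: [-179.7, -0.0, 88.1]
force: [-0.1, 0.0, -2.2]
opening: 0.0237
```

Call:
carry_out(
  linear=[
    [0, 0, -1],
    [0, 0, -3],
    [0, 0, -6],
    [0, 0, -9.5],
    [0, 0, -13],
    [0, 0, -16],
    [0, 0, -18.5],
    [0, 0, -19.7],
    [0, 0, -20],
    [0, 0, -20],
  ],
  twist=[0, 0, 0, 0, 0, 0, 0, 0, 0, 0],
)

```text
clock: 10.63
tool_pos: [0.455, -0.3189, 0.4242]
orientation: [-179.8, -0.0, 88.1]
force: [0.3, 0.6, -2.5]
opening: 0.0239
```

```bash
cat > mv.py <<'E'
from h import *
O=np.array([.604,.005]);t=np.radians(9.2);R=np.array([[np.cos(t),-np.sin(t)],[np.sin(t),np.cos(t)]])
def goto(p,yaw):
    o=ctrl.get_obs(); T=tool(o); d=T[:3,:3].T@(np.array(p)-T[:3,3])*100
    tw=-((yaw-o['orientation'][2]+180)%360-180)
    print('at',o['tool_pos'].round(4),o['orientation'].round(2),'F',o['force'].round(1),'open',round(o['opening'],4),'t',o['clock'],'| shift cm',d.round(2),'twist',round(tw,1))
def gost(x,y,z,yaw=99.2): goto([*(O+R@np.array([x,y])/1000),z],yaw)
E
python3 - <<'E'
from mv import *
# cassette geometry from first wrist image
p=ctrl.snapshot('wrist'); cv2.imwrite('pics/wrist6.png',p)
C=cam('wrist',None)
gost(0,-205,.423)
E
```

```text
at [ 0.4548 -0.3188  0.4228] [-1.797e+02 -8.000e-02  8.807e+01] F [-0.7 -0.1 -3.1] open 0.024 t 10.6833 | shift cm [12.75 17.78 -0.1 ] twist -11.1
```

View pics/wrist6.png

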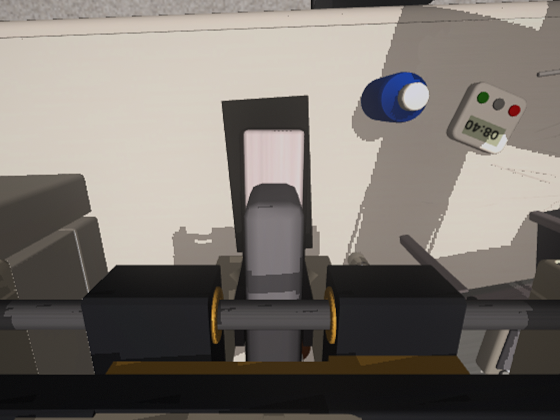

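Call:
carry_out(
  linear=[
    [0.7, 1, 0],
    [2.1, 3, 0],
    [4, 5.5, 0],
    [6, 8.3, 0],
    [8, 11.2, 0],
    [10, 13.9, 0],
    [11.6, 16.2, 0],
    [12.5, 17.4, 0],
    [12.75, 17.8, 0],
    [12.75, 17.8, 0],
    [12.75, 17.8, 0],
  ],
  twist=[-1, -3, -5, -7, -9, -10, -11, -11.1, -11.1, -11.1, -11.1],
)

```text
clock: 11.6
tool_pos: [0.6367, -0.1974, 0.4209]
orientation: [-179.6, -0.2, 99.2]
force: [-0.3, 0.3, -1.1]
opening: 0.0239
```

```bash
python3 - <<'E'
from mv import *
for n in("side","scene"):
    im=ctrl.snapshot(n); cv2.imwrite(f'pics/{n}7.png',im)
cv2.imwrite('pics/side7c.png',cv2.resize(cv2.imread('pics/side7.png')[130:280,220:420],None,fx=4,fy=4,interpolation=cv2.INTER_CUBIC))
cv2.imwrite('pics/scene7c.png',cv2.resize(cv2.imread('pics/scene7.png')[130:280,230:430],None,fx=4,fy=4,interpolation=cv2.INTER_CUBIC))
gost(0,-205,.372)
E
```

```text
at [ 0.6362 -0.198   0.4219] [-1.7968e+02 -1.4000e-01  9.9130e+01] F [-0.4 -0.2 -1.4] open 0.0238 t 11.7 | shift cm [0.04 0.1  4.99] twist -0.1
```

View pics/side7c.png

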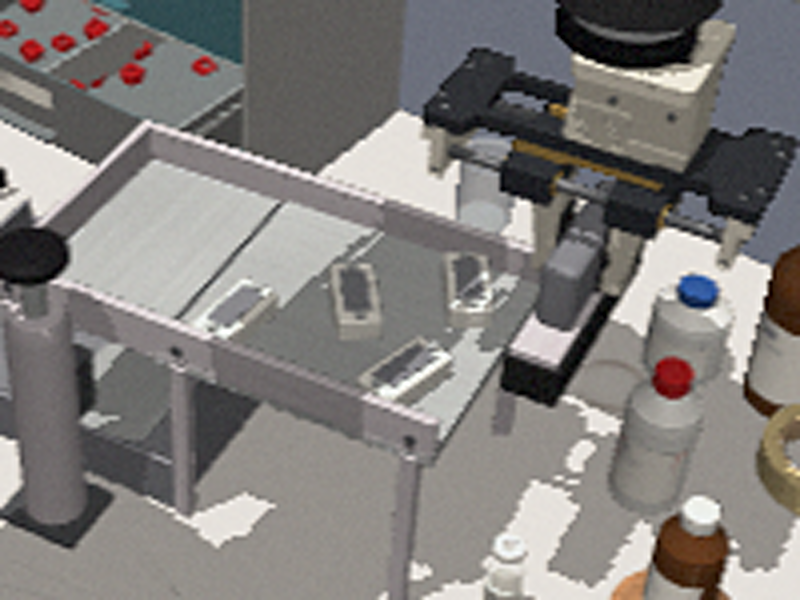

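View pics/scene7c.png

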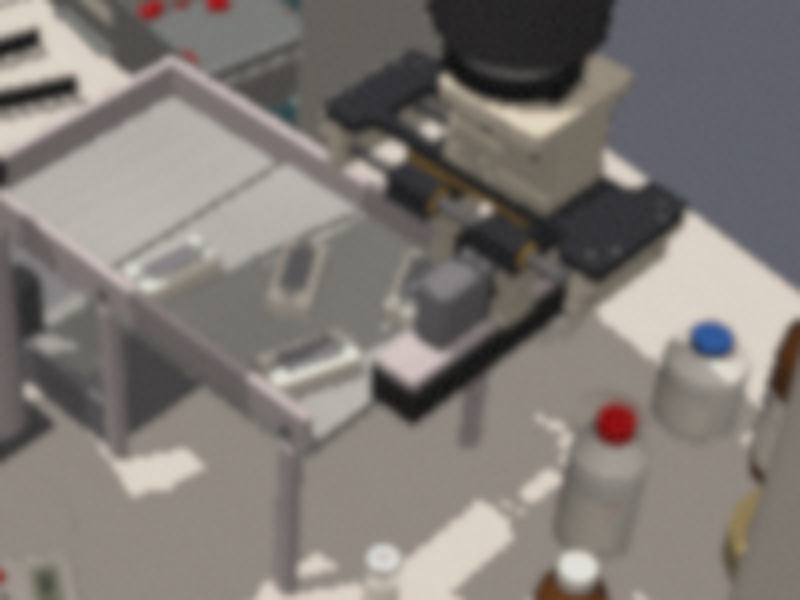

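```bash
python3 - <<'E'
from mv import *
S=cam('side');A=cam('scene')
st=lambda p:(R.T@(p[:2]-O)*1000).round(1)
z=.238
for p in((506,345),(560,368)): print('side',st(onz(S,(220+p[0]/4,130+p[1]/4),z)))
for p in((374,362),(411,392),(566,292)): print('scene',st(onz(A,(230+p[0]/4,130+p[1]/4),z)))
# cassettes in side view, z .17 lower edges of A and B (nearest open end)
for p in((448,312),(490,300),(370,393),(450,352),(400,395)): print('cas',st(onz(S,(220+p[0]/4,130+p[1]/4),.17)))
E
```

```text
side [ -75.2 -189.3]
side [ -78.2 -223.2]
scene [ -78.4 -194.9]
scene [ -80.8 -224.8]
scene [  43.8 -233. ]
cas [  10.5 -121.5]
cas [  35.2 -140.5]
cas [ -83.1 -111.1]
cas [ -24.4 -138.4]
cas [ -75.6 -127.8]
```

Call:
carry_out(
  linear=[
    [0, 0.1, 1],
    [0, 0.15, 2.5],
    [0, 0.2, 4],
    [0, 0.2, 4.8],
    [0, 0.2, 5.02],
    [0, 0.2, 5.02],
    [0, 0.2, 5.02],
    [0, 0.2, 5.02],
  ],
  twist=[0, 0, 0, 0, 0, 0, 0, 0],
)

```text
clock: 12.37
tool_pos: [0.638, -0.1978, 0.3727]
orientation: [-179.8, -0.1, 99.1]
force: [0.9, -0.3, -2.1]
opening: 0.0238
```

```bash
python3 - <<'E'
from mv import *
for n in("side",):
    im=ctrl.snapshot(n); cv2.imwrite(f'pics/{n}8.png',im)
cv2.imwrite('pics/side8c.png',cv2.resize(cv2.imread('pics/side8.png')[130:280,220:420],None,fx=4,fy=4,interpolation=cv2.INTER_CUBIC))
for y in(-170,42): gost(1,y,.3716)
E
```

```text
at [ 0.638  -0.1977  0.3727] [-1.7977e+02 -1.1000e-01  9.9130e+01] F [ 0.2  0.4 -1.2] open 0.0242 t 12.4167 | shift cm [ 3.55 -0.02  0.12] twist -0.1
at [ 0.638  -0.1977  0.3727] [-1.7977e+02 -1.1000e-01  9.9130e+01] F [ 0.2  0.4 -1.2] open 0.0242 t 12.4167 | shift cm [24.75 -0.05  0.16] twist -0.1
```

View pics/side8c.png

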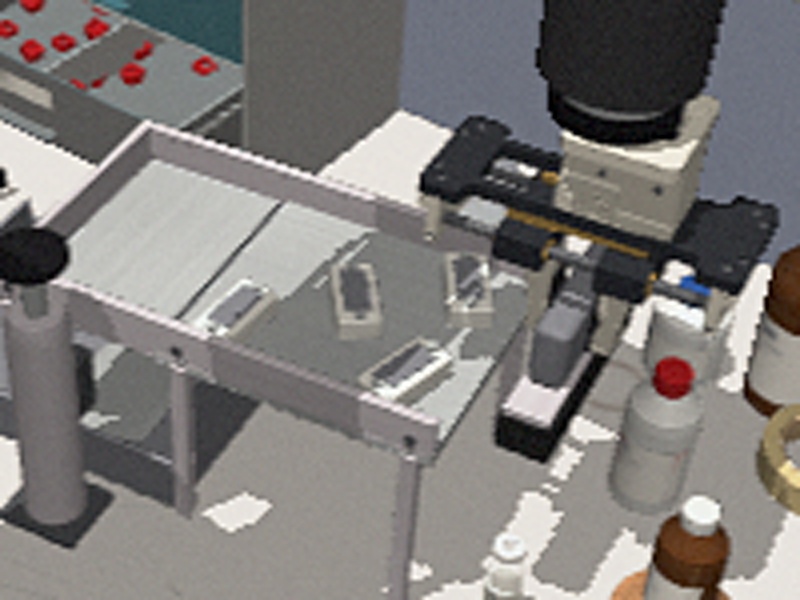

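Call:
carry_out(
  linear=[
    [0.5, 0, 0],
    [1.5, 0, 0],
    [2.5, 0, 0.05],
    [3.5, 0, 0.1],
    [4.5, 0, 0.1],
    [5.5, 0, 0.1],
    [6.5, 0, 0.1],
    [7.5, 0, 0.1],
    [8, 0, 0.1],
    [8, 0, 0.1],
  ],
  twist=[0, 0, 0, 0, 0, 0, 0, 0, 0, 0],
)

```text
clock: 13.25
tool_pos: [0.6252, -0.1174, 0.372]
orientation: [-179.8, -0.1, 99.2]
force: [-1.2, -1.7, -1.2]
opening: 0.0237
```

```bash
python3 - <<'E'
from mv import *
for n in("side",):
    im=ctrl.snapshot(n); cv2.imwrite(f'pics/{n}9.png',im)
cv2.imwrite('pics/side9c.png',cv2.resize(cv2.imread('pics/side9.png')[130:280,220:420],None,fx=4,fy=4,interpolation=cv2.INTER_CUBIC))
for y in(42,): gost(1,y,.3716)
E
```

```text
at [ 0.6253 -0.118   0.372 ] [-1.7979e+02 -1.1000e-01  9.9190e+01] F [-0.9  0.  -2. ] open 0.0239 t 13.3 | shift cm [16.68 -0.04  0.07] twist -0.0
```

View pics/side9c.png

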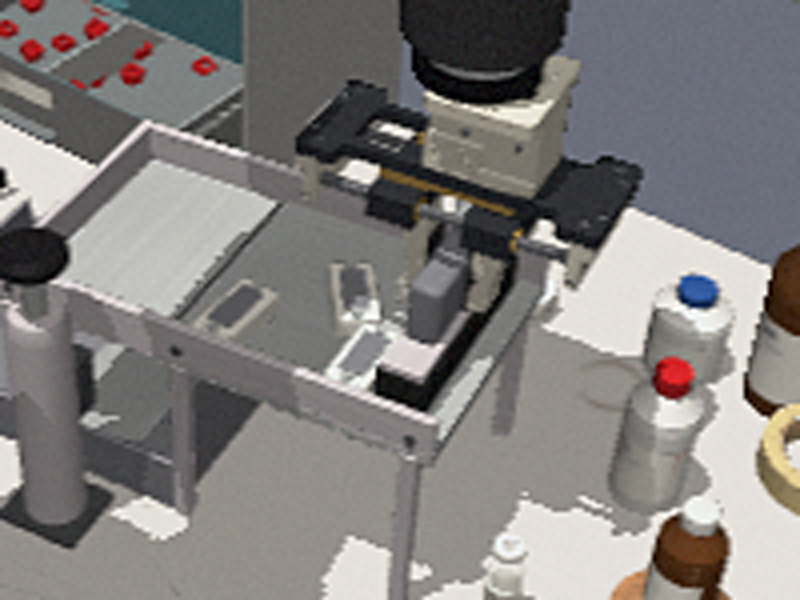

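Cassettes are being pushed in front of the foot, crop (370,345). Continue.

Call:
carry_out(
  linear=[
    [0.5, 0, 0],
    [1.4, 0, 0.05],
    [2.3, 0, 0.05],
    [3.2, 0, 0.05],
    [4.1, 0, 0.05],
    [5, 0, 0.05],
    [5.9, 0, 0.05],
    [6.8, 0, 0.05],
    [7.7, 0, 0.05],
    [8.4, 0, 0.05],
    [8.6, 0, 0.05],
    [8.6, 0, 0.05],
  ],
  twist=[0, 0, 0, 0, 0, 0, 0, 0, 0, 0, 0, 0],
)

```text
clock: 14.3
tool_pos: [0.6116, -0.0324, 0.3718]
orientation: [-179.8, -0.1, 99.2]
force: [-0.0, -1.0, -1.1]
opening: 0.0237
```

```bash
python3 - <<'E'
from mv import *
for n in("side",):
    im=ctrl.snapshot(n); cv2.imwrite(f'pics/{n}10.png',im)
cv2.imwrite('pics/side10c.png',cv2.resize(cv2.imread('pics/side10.png')[130:280,220:420],None,fx=4,fy=4,interpolation=cv2.INTER_CUBIC))
for y in(38,): gost(0,y,.3716)
E
```

```text
at [ 0.6116 -0.0328  0.3717] [-1.7979e+02 -1.1000e-01  9.9220e+01] F [-0.5 -0.3 -1.7] open 0.0241 t 14.35 | shift cm [ 7.65 -0.14  0.03] twist 0.0
```

View pics/side10c.png

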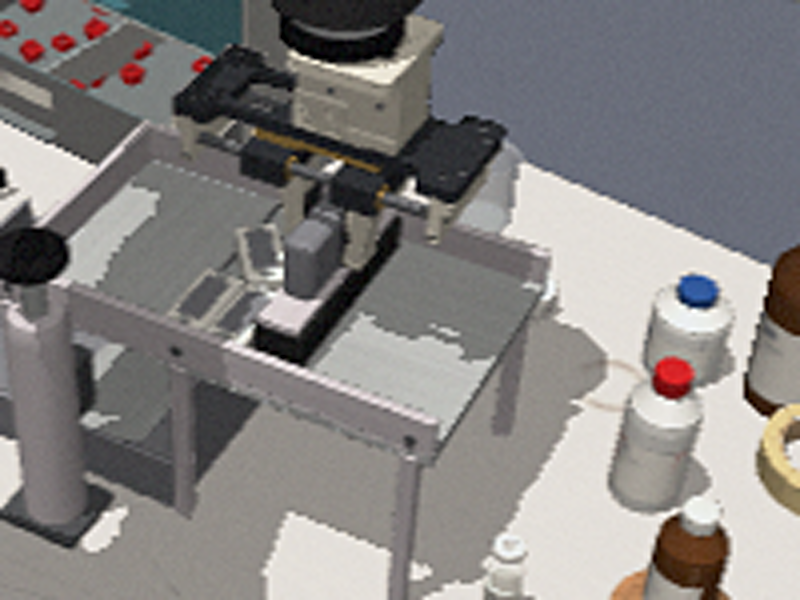

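Call:
carry_out(
  linear=[
    [0.4, 0, 0],
    [1.2, -0.03, 0],
    [2, -0.05, 0],
    [2.8, -0.08, 0],
    [3.6, -0.1, 0],
    [4, -0.1, 0],
    [4, -0.1, 0],
  ],
  twist=[0, 0, 0, 0, 0, 0, 0],
)

```text
clock: 14.93
tool_pos: [0.6041, 0.0077, 0.3719]
orientation: [-179.8, -0.1, 99.3]
force: [-0.6, -0.5, -2.6]
opening: 0.0238
```

```bash
python3 - <<'E'
from mv import *
for n in("side","scene"):
    im=ctrl.snapshot(n); cv2.imwrite(f'pics/{n}11.png',im)
cv2.imwrite('pics/side11c.png',cv2.resize(cv2.imread('pics/side11.png')[130:280,200:400],None,fx=4,fy=4,interpolation=cv2.INTER_CUBIC))
cv2.imwrite('pics/scene11c.png',cv2.resize(cv2.imread('pics/scene11.png')[120:270,200:400],None,fx=4,fy=4,interpolation=cv2.INTER_CUBIC))
for y in(38,): gost(0,y,.3716)
E
```

```text
at [0.6042 0.0069 0.3719] [-1.798e+02 -1.200e-01  9.926e+01] F [ 0.3  0.3 -1.5] open 0.0239 t 15.0333 | shift cm [ 3.62 -0.05  0.04] twist 0.1
```

View pics/side11c.png

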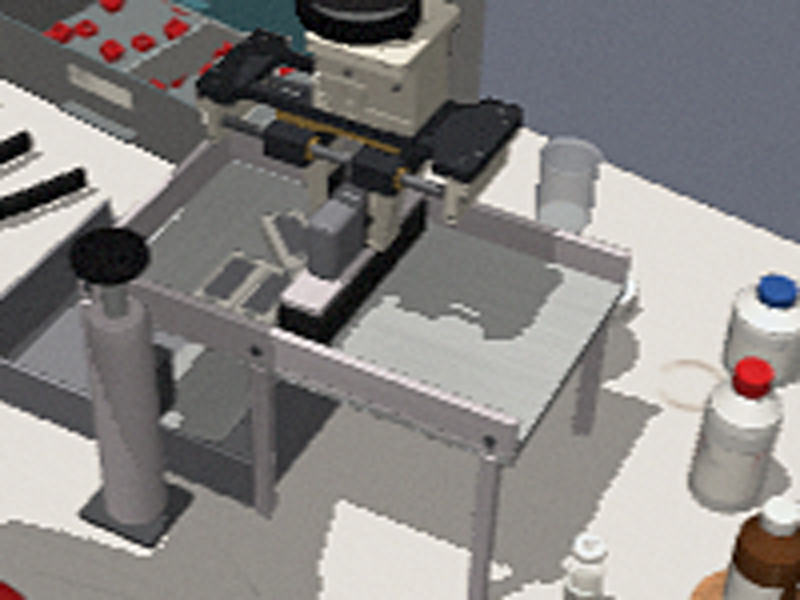

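View pics/scene11c.png

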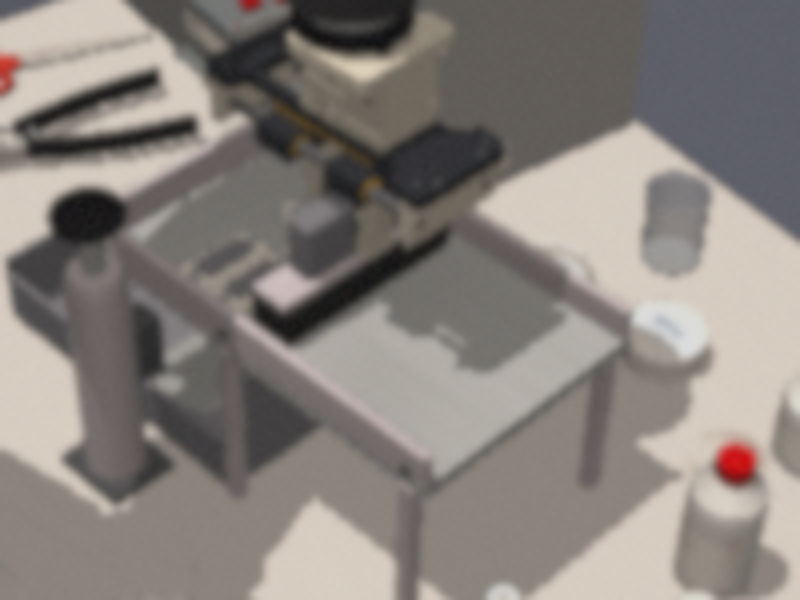

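Call:
carry_out(
  linear=[
    [0.4, 0, 0],
    [1.2, 0, 0],
    [2, 0, 0],
    [2.8, 0, 0],
    [3.5, 0, 0],
    [3.9, 0, 0],
    [4, 0, 0],
    [4, 0, 0],
  ],
  twist=[0, 0, 0, 0, 0, 0, 0, 0],
)

```text
clock: 15.7
tool_pos: [0.5977, 0.0469, 0.372]
orientation: [-179.8, -0.1, 99.3]
force: [1.1, 0.1, -2.7]
opening: 0.0239
```

Call:
carry_out(
  linear=[
    [-0.5, 0, 0],
    [-2, 0, 0],
    [-4, 0, 0],
    [-6, 0, -0.5],
    [-8, 0, -2],
    [-11, 0, -4],
    [-14, 0, -6],
    [-16, 0, -7],
    [-17, 0, -7],
    [-17, 0, -7],
  ],
  twist=[0, 0, 0, 0, 0, 0, 0, 0, 0, 0],
)

```text
clock: 16.53
tool_pos: [0.6255, -0.1235, 0.4417]
orientation: [-179.8, -0.1, 99.1]
force: [-0.4, 0.2, -2.5]
opening: 0.0239
```

```bash
python3 - <<'E'
from mv import *
for n in("side","scene"):
    im=ctrl.snapshot(n); cv2.imwrite(f'pics/{n}12.png',im)
cv2.imwrite('pics/side12c.png',cv2.resize(cv2.imread('pics/side12.png')[130:280,200:400],None,fx=4,fy=4,interpolation=cv2.INTER_CUBIC))
cv2.imwrite('pics/scene12c.png',cv2.resize(cv2.imread('pics/scene12.png')[120:270,200:400],None,fx=4,fy=4,interpolation=cv2.INTER_CUBIC))
for y in(38,): gost(0,y,.3716)
E
```

```text
at [ 0.6251 -0.1214  0.4406] [-1.7972e+02 -1.6000e-01  9.9220e+01] F [ 0.2  0.6 -2.3] open 0.0234 t 16.6333 | shift cm [16.6  -0.02  6.94] twist 0.0
```

View pics/side12c.png

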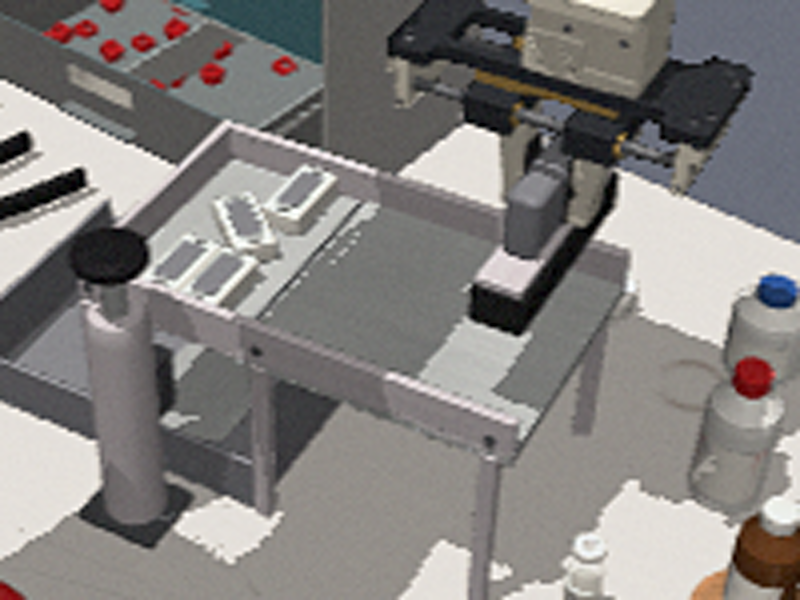

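View pics/scene12c.png

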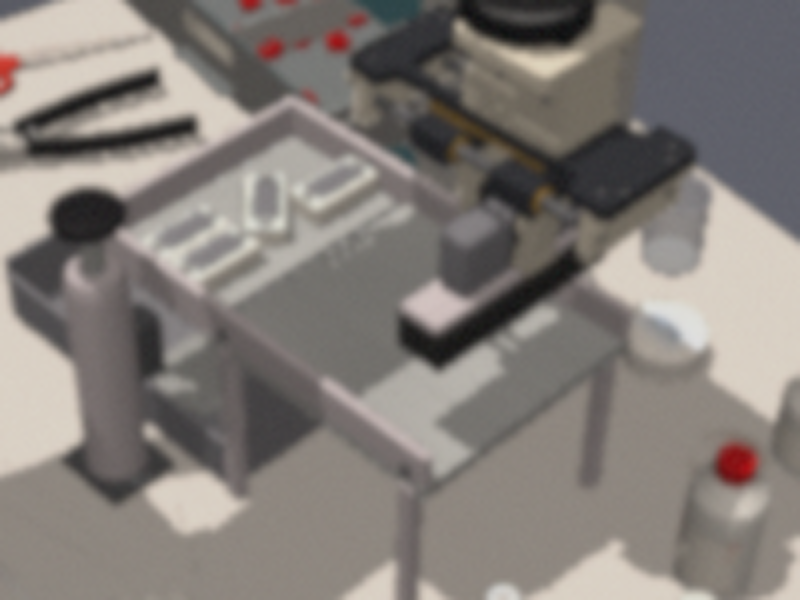

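All four cassettes lie wholly on the flap, beyond the hinge line (side crop (180,265), (220,275), (243,225), (302,195)). Return the squeegee.

```bash
python3 - <<'E'
from mv import *
goto([.4543,-.3188,.4406],88.1)
E
```

```text
at [ 0.6251 -0.1214  0.4406] [-1.7972e+02 -1.6000e-01  9.9220e+01] F [ 0.2  0.6 -2.3] open 0.0234 t 16.6333 | shift cm [-16.75 -20.02   0.05] twist 11.1
```

Call:
carry_out(
  linear=[
    [-0.8, -1, 0],
    [-2.5, -3, 0],
    [-4.6, -5.5, 0],
    [-6.9, -8.2, 0],
    [-9.2, -11, 0],
    [-11.5, -13.7, 0],
    [-13.6, -16.3, 0],
    [-15.4, -18.4, 0],
    [-16.5, -19.7, 0],
    [-16.75, -20, 0],
    [-16.75, -20, 0],
    [-16.75, -20, 0],
  ],
  twist=[1, 3, 5, 7, 9, 10, 11, 11.1, 11.1, 11.1, 11.1, 11.1],
)

```text
clock: 17.63
tool_pos: [0.4546, -0.3182, 0.4407]
orientation: [-179.7, -0.1, 88.1]
force: [0.4, 0.1, -2.2]
opening: 0.0239
```

```bash
python3 - <<'E'
from mv import *
goto([.4543,-.3190,.2235],88.1)
E
```

```text
at [ 0.4546 -0.3182  0.4407] [-1.7968e+02 -1.2000e-01  8.8120e+01] F [ 0.4  0.1 -2.2] open 0.0239 t 17.6333 | shift cm [-0.12  0.09 21.72] twist 0.0
```

Call:
carry_out(
  linear=[
    [0, 0, 1.5],
    [0, 0, 4.5],
    [-0.1, 0, 8],
    [-0.1, 0, 11.5],
    [-0.1, 0, 14.5],
    [-0.1, 0, 17.5],
    [-0.1, 0, 19.5],
    [-0.1, 0, 20.7],
    [-0.1, 0, 21.3],
    [-0.1, 0, 21.5],
    [-0.1, 0, 21.6],
    [-0.1, 0, 21.6],
  ],
  twist=[0, 0, 0, 0, 0, 0, 0, 0, 0, 0, 0, 0],
)

```text
clock: 18.63
tool_pos: [0.4541, -0.3185, 0.2254]
orientation: [-179.7, -0.1, 88.2]
force: [0.9, -0.5, -1.2]
opening: 0.0241
```

Call:
carry_out(
  linear=[
    [0, 0, 0.1],
    [0, 0, 0.2],
    [0, 0, 0.25],
    [0, 0, 0.25],
    [0, 0, 0.25],
  ],
  twist=[0, 0, 0, 0, 0],
)

```text
clock: 19.05
tool_pos: [0.4541, -0.3186, 0.2232]
orientation: [-179.8, -0.1, 88.2]
force: [-0.8, 0.0, -2.1]
opening: 0.0237
```

Call:
carry_out(
  linear=[
    [0, 0, 0.06],
    [0, 0, 0.1],
    [0, 0, 0.1],
    [0, 0, 0.1],
  ],
  twist=[0, 0, 0, 0],
)

```text
clock: 19.38
tool_pos: [0.454, -0.3186, 0.223]
orientation: [-179.8, -0.1, 88.2]
force: [-2.5, 2.4, 6.4]
opening: 0.0239
```

Contact. Release and rise.

Call:
carry_out(
  linear=[
    [0, 0, 0],
    [0, 0, 0],
    [0, 0, 0],
    [0, 0, 0],
    [0, 0, 0],
    [0, 0, 0],
    [0, 0, 0],
  ],
  twist=[0, 0, 0, 0, 0, 0, 0],
  fingers=1,
)

```text
clock: 19.97
tool_pos: [0.4541, -0.3186, 0.2229]
orientation: [-179.8, -0.1, 88.2]
force: [-0.6, -0.1, -1.2]
opening: 0.0647
```

Call:
carry_out(
  linear=[
    [0, 0, -0.5],
    [0, 0, -2],
    [0, 0, -5],
    [0, 0, -9],
    [0, 0, -13],
    [0, 0, -17],
    [0, 0, -20],
    [0, 0, -22],
    [0, 0, -23],
    [0, 0, -23],
  ],
  twist=[0, 0, 0, 0, 0, 0, 0, 0, 0, 0],
  fingers=1,
)

```text
clock: 20.8
tool_pos: [0.455, -0.3191, 0.4556]
orientation: [180.0, 0.0, 88.2]
force: [-0.6, -0.5, -0.0]
opening: 0.0877
```

```bash
python3 - <<'E'
from mv import *
for n in("side",):
    im=ctrl.snapshot(n); cv2.imwrite(f'pics/{n}13.png',im)
# plunger head centre: dark blob near predicted px, both initial views
w=O+R@[-.135,.1]
for n in('side','scene'):
    C=cam(n); im=cv2.imread(f'pics/{n}12.png'); g=cv2.cvtColor(im,cv2.COLOR_BGR2GRAY); u=proj(C,[*w,.236]); m=np.zeros_like(g); x,y=u.astype(int); m[y-14:y+13,x-16:x+17]=(g[y-14:y+13,x-16:x+17]<60)*255
    c=max(cv2.findContours(m,0,2)[0],key=cv2.contourArea); e=cv2.fitEllipse(c); print(n,'pred',u,'blob',e, onz(C,e[0],.232))
print(w)
goto([.454,.081,.45],180); goto([.454,.081,.45],90)
E
```

```text
side pred [227.01801124 191.92689093] blob ((223.5977783203125, 193.50047302246094), (17.06011962890625, 26.00257110595703), 73.44599914550781) [0.44846216 0.08807387 0.232     ]
scene pred [221.37418815 171.80970003] blob ((220.9045867919922, 174.2932891845703), (11.932465553283691, 18.396474838256836), 74.84461975097656) [0.45110077 0.07871245 0.232     ]
[0.45474849 0.08212967]
at [ 0.4548 -0.3188  0.4534] [-1.7987e+02 -7.0000e-02  8.8170e+01] F [ 0.4 -0.8 -0.7] open 0.0873 t 20.85 | shift cm [39.96 -1.36  0.4 ] twist -91.8
at [ 0.4548 -0.3188  0.4534] [-1.7987e+02 -7.0000e-02  8.8170e+01] F [ 0.4 -0.8 -0.7] open 0.0873 t 20.85 | shift cm [39.96 -1.36  0.4 ] twist -1.8
```

View pics/side13.png

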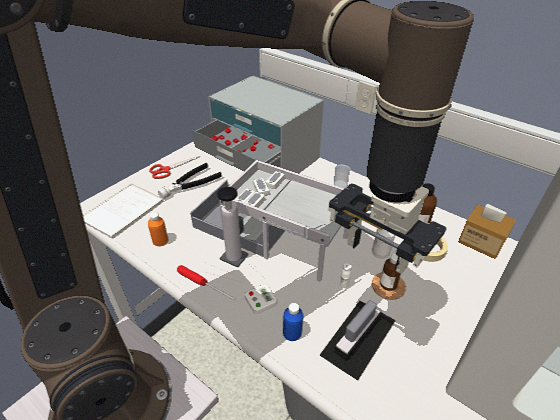

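Call:
carry_out(
  linear=[
    [1, 0, 0],
    [3.5, -0.1, 0],
    [7, -0.2, 0],
    [10.8, -0.3, 0],
    [14.8, -0.4, 0],
    [18.8, -0.5, 0],
    [22.8, -0.7, 0],
    [26.8, -0.9, 0],
    [30.6, -1, 0],
    [34, -1.2, 0],
    [37, -1.3, 0],
    [39, -1.35, 0],
  ],
  twist=[0, 0, 0, 0, 0, 0, 0, 0, 0, 0, 0, 0],
  fingers=-1,
)

```text
clock: 21.85
tool_pos: [0.4528, 0.074, 0.4522]
orientation: [-179.7, -0.0, 88.3]
force: [0.5, -0.6, -0.1]
opening: 0.013
```

Call:
carry_out(
  linear=[
    [0.5, 0, 0],
    [0.5, 0, 0],
    [0.5, 0, 0],
    [0.5, 0, 0],
  ],
  twist=[0, 0, 0, 0],
)

```text
clock: 22.18
tool_pos: [0.4528, 0.0784, 0.4514]
orientation: [-179.7, 0.0, 88.2]
force: [0.5, -0.6, -0.0]
opening: 0.0006
```

```bash
python3 - <<'E'
from mv import *
o=ctrl.get_obs()
for n in("side","scene","wrist"):
    im=ctrl.snapshot(n); cv2.imwrite(f'pics/{n}14.png',im)
cv2.imwrite('pics/side14c.png',cv2.resize(cv2.imread('pics/side14.png')[120:270,160:360],None,fx=4,fy=4,interpolation=cv2.INTER_CUBIC))
goto([.454,.081,.42],88.2)
C=cam('wrist',tool(o)); print(proj(C,[.454,.081,.238]))
E
```

```text
at [0.453  0.0781 0.452 ] [-1.7972e+02 -1.0000e-02  8.8180e+01] F [ 0.7 -0.8  1. ] open 0.0004 t 22.3333 | shift cm [0.29 0.11 3.2 ] twist -0.0
[277.41957892 249.80657833]
```

View pics/side14c.png

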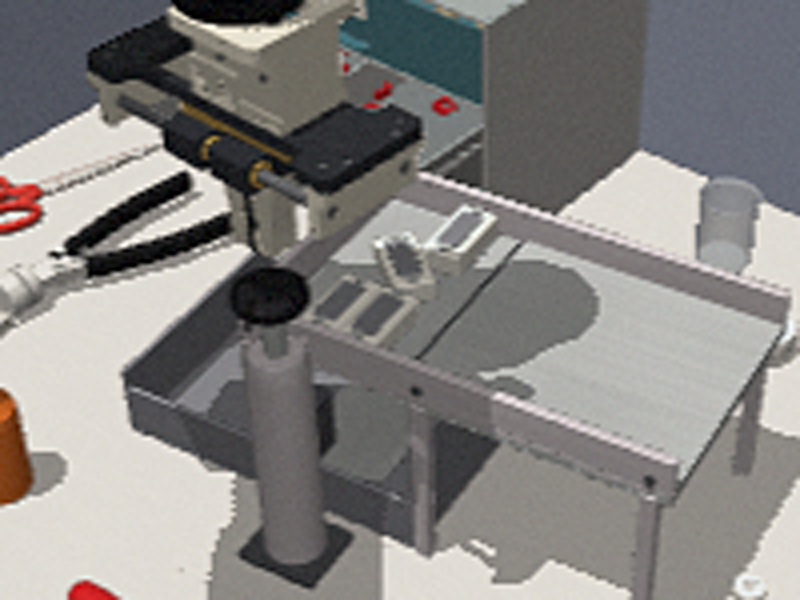

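View pics/wrist14.png

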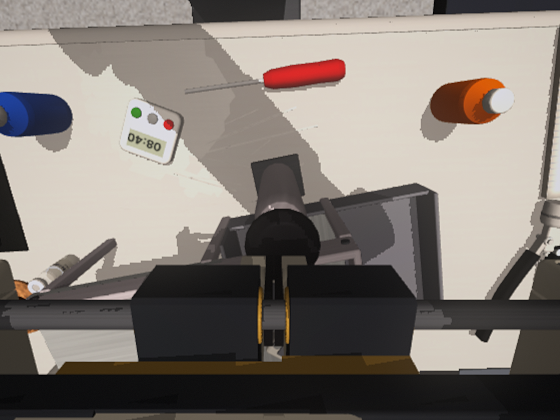

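Call:
carry_out(
  linear=[
    [0.5, 0.1, 1],
    [0.5, 0.1, 2.2],
    [0.5, 0.1, 3],
    [0.5, 0.1, 3.3],
    [0.5, 0.1, 3.6],
    [0.5, 0.1, 3.8],
    [0.5, 0.1, 4],
    [0.5, 0.1, 4],
  ],
  twist=[0, 0, 0, 0, 0, 0, 0, 0],
)

```text
clock: 23.0
tool_pos: [0.4538, 0.0828, 0.4123]
orientation: [-179.7, 0.0, 88.2]
force: [-3.4, -1.5, 5.3]
opening: 0.0
```

Call:
carry_out(
  linear=[
    [0, 0, 0.4],
    [0, 0, 0.8],
    [0, 0, 1.2],
    [0, 0, 1.6],
    [0, 0, 2],
    [0, 0, 2.4],
    [0, 0, 2.7],
    [0, 0, 2.8],
    [0, 0, 2.8],
    [0, 0, 2.8],
  ],
  twist=[0, 0, 0, 0, 0, 0, 0, 0, 0, 0],
)

```text
clock: 23.83
tool_pos: [0.4538, 0.0828, 0.3861]
orientation: [-179.8, 0.0, 88.2]
force: [-7.0, -0.8, 14.8]
opening: 0.0007
```

```bash
python3 - <<'E'
from mv import *
im=ctrl.snapshot("side"); cv2.imwrite('pics/side15.png',im)
cv2.imwrite('pics/side15c.png',cv2.resize(im[120:270,160:360],None,fx=4,fy=4,interpolation=cv2.INTER_CUBIC))
goto([.454,.083,.386],88.2)
E
```

```text
at [0.4538 0.0828 0.3861] [-179.82    0.     88.21] F [-6.1 -1.2 13.7] open 0.0003 t 23.8833 | shift cm [0.02 0.02 0.01] twist 0.0
```

View pics/side15c.png

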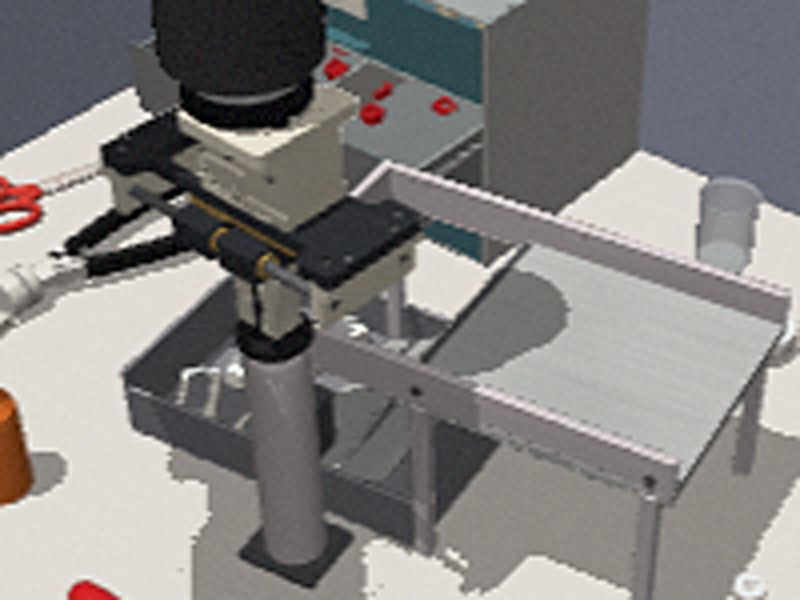

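Cassettes are sliding into the bin. The force is still below 16 N, so press on until the stop is felt and hold.

Call:
carry_out(
  linear=[
    [0, 0, 0.1],
    [0, 0, 0.2],
    [0, 0, 0.25],
    [0, 0, 0.25],
    [0, 0, 0.25],
    [0, 0, 0.25],
  ],
  twist=[0, 0, 0, 0, 0, 0],
)

```text
clock: 24.38
tool_pos: [0.4536, 0.0827, 0.3859]
orientation: [-179.9, -0.0, 88.2]
force: [-11.6, -0.1, 21.1]
opening: 0.0005
```

Call:
carry_out(
  linear=[
    [0, 0, 0.1],
    [0, 0, 0.25],
    [0, 0, 0.3],
    [0, 0, 0.3],
    [0, 0, 0.3],
    [0, 0, 0.3],
    [0, 0, 0.3],
    [0, 0, 0.3],
    [0, 0, 0.3],
    [0, 0, 0.3],
    [0, 0, 0.3],
    [0, 0, 0.3],
  ],
  twist=[0, 0, 0, 0, 0, 0, 0, 0, 0, 0, 0, 0],
)

```text
clock: 25.38
tool_pos: [0.4534, 0.0826, 0.3858]
orientation: [180.0, -0.1, 88.3]
force: [-14.3, -0.3, 26.1]
opening: 0.0006
```

```bash
python3 - <<'E'
from mv import *
for n in('side','scene'):
    im=ctrl.snapshot(n); cv2.imwrite(f'pics/{n}16.png',im)
    a=im[120:270,160:360]; cv2.imwrite(f'pics/{n}16c.png',cv2.resize(a,None,fx=4,fy=4,interpolation=cv2.INTER_CUBIC))
goto([.454,.083,.386],88.2)
E
```

```text
at [0.4534 0.0826 0.3859] [ 1.7999e+02 -6.0000e-02  8.8280e+01] F [-13.9  -0.1  24.6] open 0.0003 t 25.4833 | shift cm [ 0.04  0.06 -0.01] twist 0.1
```

View pics/side16c.png

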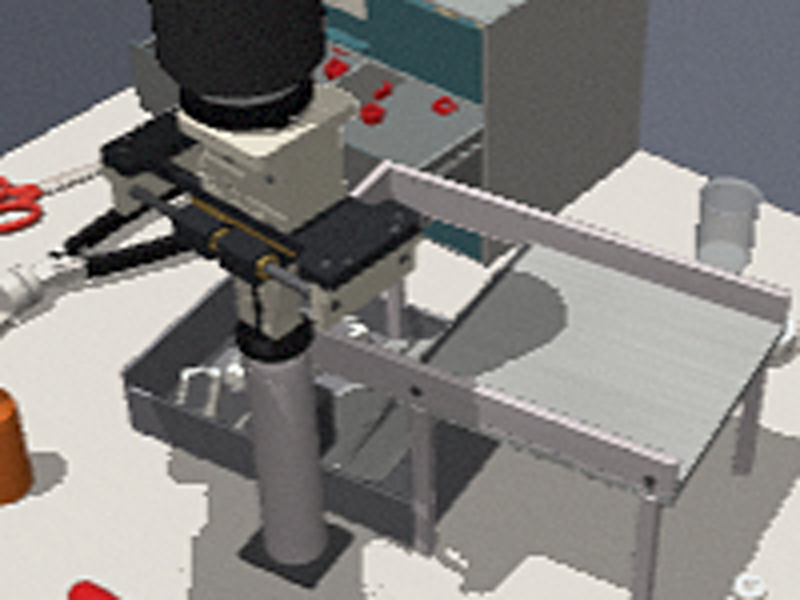

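View pics/scene16c.png

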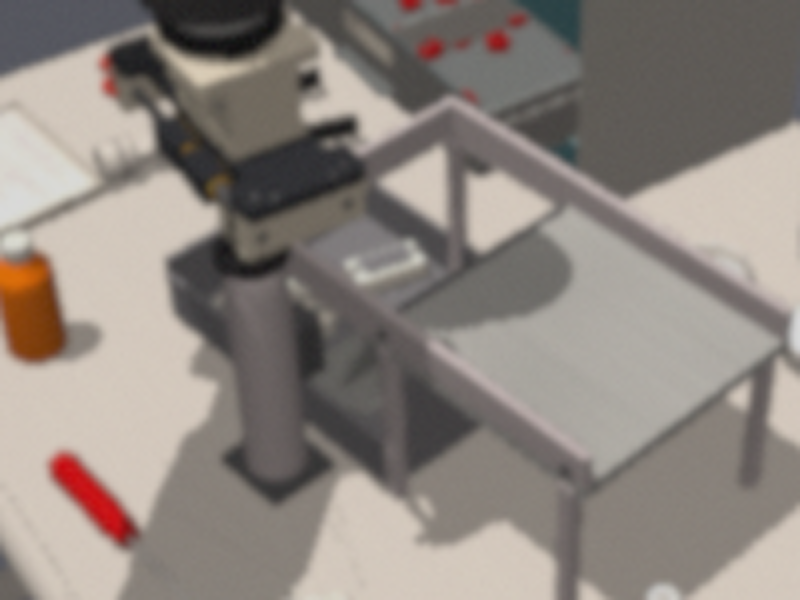

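```bash
python3 - <<'E'
from mv import *
A=cam('scene');S=cam('side')
st=lambda p:(R.T@(p[:2]-O)*1000).round(1)
for z in(.02,.04,.06,.08,.1,.12,.15): print(z,st(onz(A,(160+385/4,120+262/4),z)), 'side355,325',st(onz(S,(160+355/4,120+325/4),z)))
for n in('side','scene'):
    im=cv2.imread(f'pics/{n}16.png')[170:245,200:300]; im=cv2.convertScaleAbs(im,alpha=1.5,beta=20); cv2.imwrite(f'pics/{n}16z.png',cv2.resize(im,None,fx=8,fy=8,interpolation=cv2.INTER_CUBIC))
E
```

```text
0.02 [ 51.2 195.2] side355,325 [ 75.  184.1]
0.04 [ 36.6 177.2] side355,325 [ 55.3 170.3]
0.06 [ 22.  159.1] side355,325 [ 35.5 156.5]
0.08 [  7.3 141.1] side355,325 [ 15.7 142.6]
0.1 [ -7.3 123. ] side355,325 [ -4.1 128.8]
0.12 [-21.9 105. ] side355,325 [-23.9 114.9]
0.15 [-43.8  77.9] side355,325 [-53.6  94.2]
```

View pics/side16z.png

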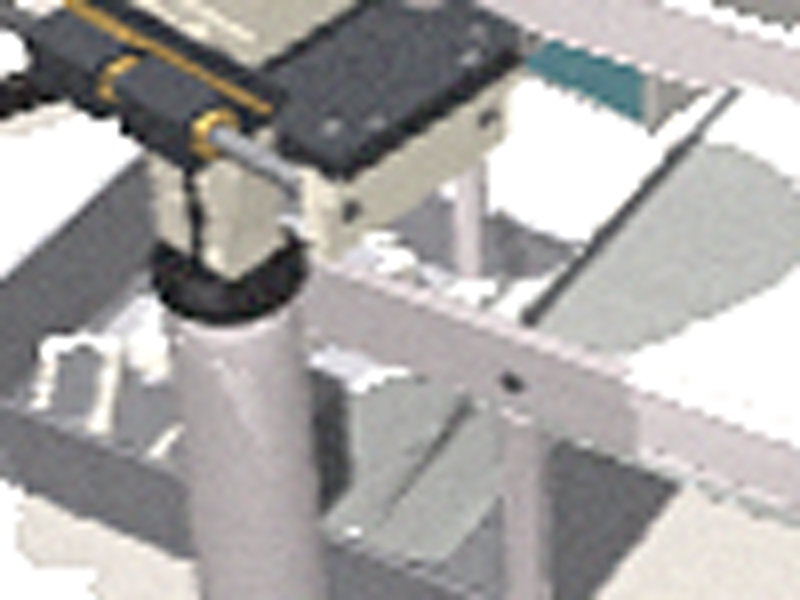

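View pics/scene16z.png

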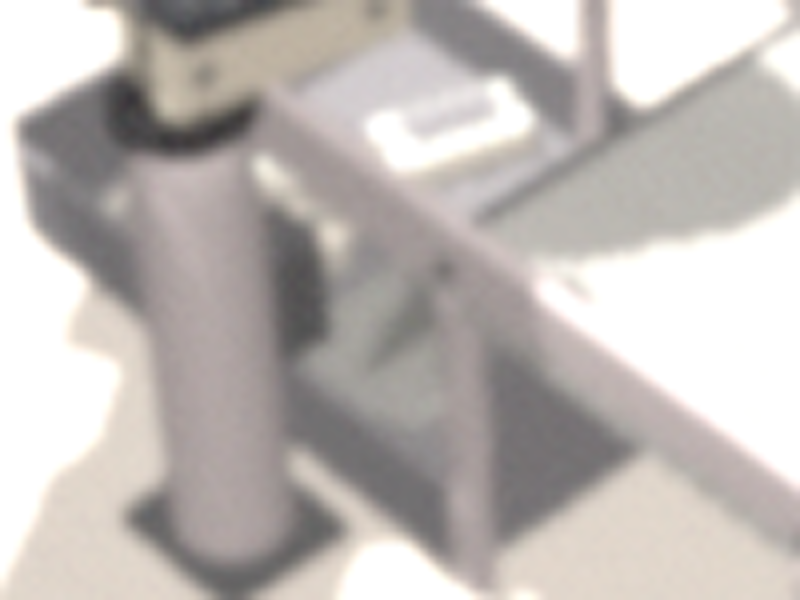

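```bash
python3 - <<'E'
from mv import *
A=cam('scene');S=cam('side')
st=lambda p:(R.T@(p[:2]-O)*1000).round(1)
for a,s in(((535,118),(412,262)),((510,82),(395,240)),((535,118),(395,240))):
    x,e=tri(A,(200+a[0]/8,170+a[1]/8),S,(200+s[0]/8,170+s[1]/8)); print(st(x),x[2],e)
im=ctrl.snapshot('wrist');cv2.imwrite('pics/wrist16.png',im)
for z in(.02,.05,.1):
    w=O+R@[.03,.17]; 
E
```

```text
[ 79.4 177.1] 0.015481752338097093 [np.float64(1.5559758106606365), np.float64(1.5559758106609782)]
[ 66.3 176. ] 0.03947603068472613 [np.float64(3.690620870298858), np.float64(3.690620870298459)]
[ 93.  193.1] 0.004118346570743614 [np.float64(3.5651624937985664), np.float64(3.5651624937982507)]
```

View pics/wrist16.png

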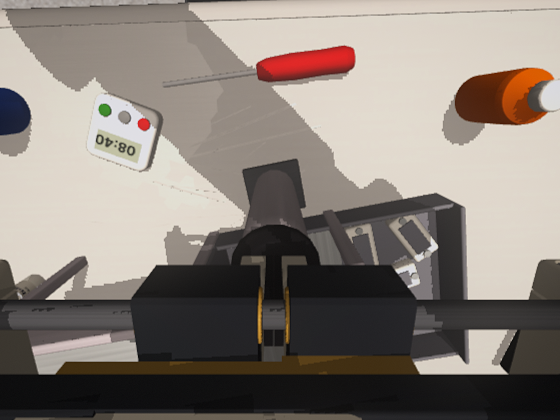

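All four are low in the bin, with nothing on the deck or flap, and they have been still for over a second. Let the plunger up gently.

Call:
carry_out(
  linear=[
    [0, 0, -0.4],
    [0, 0, -0.8],
    [0, 0, -1.2],
    [0, 0, -1.6],
    [0, 0, -2],
    [0, 0, -2.4],
    [0, 0, -2.8],
    [0, 0, -3.2],
    [0, 0, -3.8],
    [0, 0, -4.8],
    [0, 0, -6.5],
    [0, 0, -9],
  ],
  twist=[0, 0, 0, 0, 0, 0, 0, 0, 0, 0, 0, 0],
)

```text
clock: 26.53
tool_pos: [0.4531, 0.0825, 0.4756]
orientation: [-179.9, 0.0, 88.3]
force: [1.0, -0.3, 0.2]
opening: 0.0001
```

Call:
carry_out(
  linear=[
    [-1, 0, -1],
    [-4, 0, -2],
    [-8, 0, -3],
    [-12, 0, -3],
    [-16, 0, -3],
    [-20, 0, -3],
    [-22, 0, -3],
    [-23, 0, -3],
    [-23, 0, -3],
  ],
  twist=[0, 0, 0, 0, 0, 0, 0, 0, 0],
)

```text
clock: 27.28
tool_pos: [0.4462, -0.149, 0.5059]
orientation: [-179.9, 0.0, 88.1]
force: [0.6, 0.3, 0.6]
opening: 0.0003
```

```bash
python3 - <<'E'
from mv import *
for n in('side','scene'):
    im=ctrl.snapshot(n); cv2.imwrite(f'pics/{n}17.png',im)
    a=im[120:270,160:360]; cv2.imwrite(f'pics/{n}17c.png',cv2.resize(a,None,fx=4,fy=4,interpolation=cv2.INTER_CUBIC))
o=ctrl.get_obs();print(o['clock'],o['tool_pos'],o['force'])
E
```

```text
27.3833 [ 0.44634993 -0.14731108  0.50579234] [-0.00483943 -0.03988275  0.65474877]
```

View pics/side17c.png

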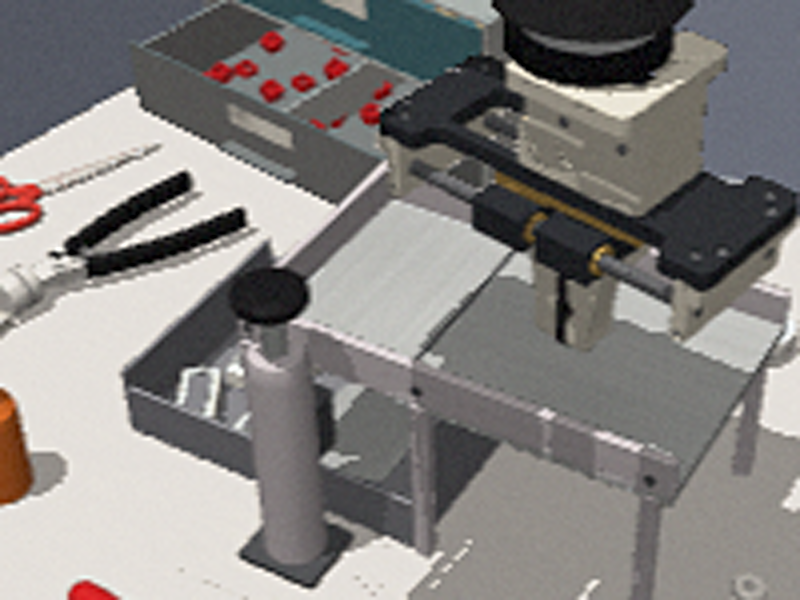

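View pics/scene17c.png

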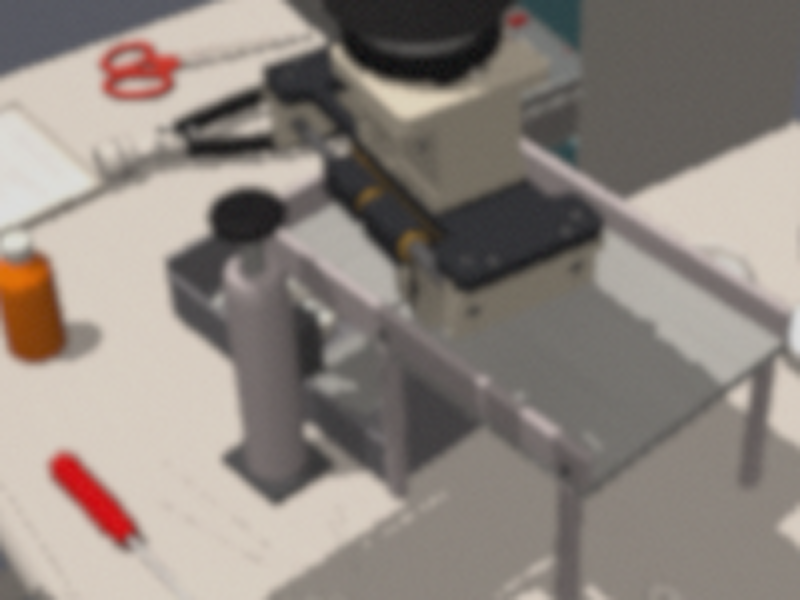

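View pics/side17.png

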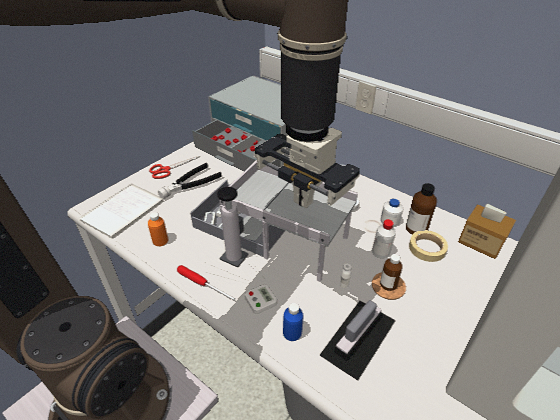

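Plunger and flap are up again, and deck and flap are empty. One cassette was seen near the chute, so I look into the bin from above with the wrist camera before handing in.

Call:
carry_out(
  linear=[
    [1, 0.5, 0],
    [4, 1.5, 0],
    [8, 3, 0],
    [12, 5, 0],
    [16, 7, 0],
    [20, 9, 0],
    [24, 11, 0],
    [28, 12.5, 0],
    [31.5, 14, 0],
    [34.5, 14.8, 0],
    [35.7, 15, 0],
    [35.7, 15, 0],
  ],
  twist=[0, 0, 0, 0, 0, 0, 0, 0, 0, 0, 0, 0],
)

```text
clock: 28.38
tool_pos: [0.6075, 0.2108, 0.5037]
orientation: [-179.8, 0.0, 88.5]
force: [-0.4, -0.3, 0.2]
opening: 0.0004
```

```bash
python3 - <<'E'
from mv import *
o=ctrl.get_obs();print(o['clock'],o['tool_pos'])
cv2.imwrite('pics/wrist18.png',ctrl.snapshot('wrist'))
C=cam('wrist',tool(o))
for q in((-.09,.154,.175),(.09,.154,.175),(-.09,.154,.01),(.09,.154,.01),(-.09,.275,.045),(.09,.275,.045)): print(q,proj(C,[*(O+R@q[:2]),q[2]]).round())
E
```

```text
28.3833 [0.60747167 0.21078168 0.50366784]
(-0.09, 0.154, 0.175) [191.  72.]
(0.09, 0.154, 0.175) [236. 259.]
(-0.09, 0.154, 0.01) [220.  86.]
(0.09, 0.154, 0.01) [248. 212.]
(-0.09, 0.275, 0.045) [313.  64.]
(0.09, 0.275, 0.045) [332. 204.]
```

View pics/wrist18.png

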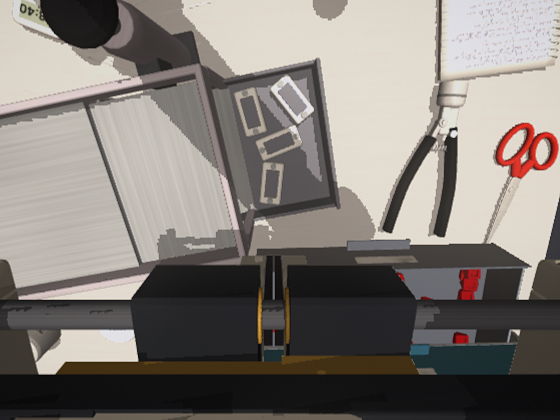

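All four cassettes lie in the bin at (250,110), (292,98), (279,142) and (271,183). The side view shows the squeegee on its mat and the bottle on the coaster, and the measured force is about 0. Hand in.

```bash
python3 - <<'E'
from h import *
print(ctrl.get_obs()['force'], ctrl.close_job())
E
```

```text
the job is handed in; nothing more can be done
[ 0.28062013 -0.02014459  0.49056776] None
```

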